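Load the spice carousel and turn the mild side to the child's seat

TASK

Stand every spice jar on the table upright in the carousel, one to a cup: jars with red lids in red cups, jars with yellow lids in yellow cups. Once all of them are in, turn the carousel by its yellow handle, right round to the stop, towards the side where the orange cup stands (left or right), so that the mild spices are at the child's seat. Leave the orange cup, the glass tumbler, the egg cup and the fork where they are.

Things in the scene. Friction and masses are not known exactly. Their poses are not given: they have to be found in the camera images.
- hot0: squat spice jar with a red lid and dark red-brown contents (hot spice), 49 mm diameter (lid 50 mm), 50 mm tall, 0.11 kg, standing upright on the table at the start; origin at the centre of its underside, z up along its axis. May be absent (None from the start).
- hot1: squat spice jar with a red lid and dark red-brown contents (hot spice), 49 mm diameter (lid 50 mm), 50 mm tall, 0.11 kg, standing upright on the table at the start; origin at the centre of its underside, z up along its axis. May be absent (None from the start).
- hot2: squat spice jar with a red lid and dark red-brown contents (hot spice), 49 mm diameter (lid 50 mm), 50 mm tall, 0.11 kg, standing upright on the table at the start; origin at the centre of its underside, z up along its axis. May be absent (None from the start).
- mild0: squat spice jar with a yellow lid and mustard-coloured contents (mild spice), 49 mm diameter (lid 50 mm), 50 mm tall, 0.11 kg, standing upright on the table at the start; origin at the centre of its underside, z up along its axis. May be absent (None from the start).
- mild1: squat spice jar with a yellow lid and mustard-coloured contents (mild spice), 49 mm diameter (lid 50 mm), 50 mm tall, 0.11 kg, standing upright on the table at the start; origin at the centre of its underside, z up along its axis. May be absent (None from the start).
- mild2: squat spice jar with a yellow lid and mustard-coloured contents (mild spice), 49 mm diameter (lid 50 mm), 50 mm tall, 0.11 kg, standing upright on the table at the start; origin at the centre of its underside, z up along its axis. May be absent (None from the start).
- rack: fixed black foot of the spice carousel, a flat bar 400 mm long along its y with a rubber stop block (34 mm high) at each end, 188 mm left and right of the centre; origin on the table at the turning axis of the disc, x pointing away from the robot at yaw 0, z up
- turntable (a joint): angle of the carousel's wooden disc (336 mm diameter, top 22 mm above the table), rad: 0 with the yellow handle pointing along the foot's -x (towards the robot), positive as the handle swings towards the foot's +y (the robot's left), negative towards -y (right). Stays where left; hard stops at +1.5 and -1.5, at the stop blocks.
- handle_top (a point): point on the axis of the upright yellow handle post (18 mm diameter, its top 102 mm above the table) at the top of the post, at the disc's rim 148 mm from the turning axis; the point lies 102 mm above the table. The post turns with the disc.
- yellow_cup0 (a point): centre of the floor of one of the three yellow cups on the disc (on the half with the handle), 22 mm above the table; the cup is a round collar 62 mm inside, 68 mm outside diameter, rim 13 mm above its floor, centre 88 mm from the turning axis, neighbouring cups 60 degrees apart. It turns with the disc.
- yellow_cup1 (a point): centre of the floor of one of the three yellow cups on the disc (on the half with the handle), 22 mm above the table; the cup is a round collar 62 mm inside, 68 mm outside diameter, rim 13 mm above its floor, centre 88 mm from the turning axis, neighbouring cups 60 degrees apart. It turns with the disc.
- yellow_cup2 (a point): centre of the floor of one of the three yellow cups on the disc (on the half with the handle), 22 mm above the table; the cup is a round collar 62 mm inside, 68 mm outside diameter, rim 13 mm above its floor, centre 88 mm from the turning axis, neighbouring cups 60 degrees apart. It turns with the disc.
- red_cup0 (a point): centre of the floor of one of the three red cups on the disc (on the half farther from the handle), 22 mm above the table; the cup is a round collar 62 mm inside, 68 mm outside diameter, rim 13 mm above its floor, centre 88 mm from the turning axis, neighbouring cups 60 degrees apart. It turns with the disc.
- red_cup1 (a point): centre of the floor of one of the three red cups on the disc (on the half farther from the handle), 22 mm above the table; the cup is a round collar 62 mm inside, 68 mm outside diameter, rim 13 mm above its floor, centre 88 mm from the turning axis, neighbouring cups 60 degrees apart. It turns with the disc.
- red_cup2 (a point): centre of the floor of one of the three red cups on the disc (on the half farther from the handle), 22 mm above the table; the cup is a round collar 62 mm inside, 68 mm outside diameter, rim 13 mm above its floor, centre 88 mm from the turning axis, neighbouring cups 60 degrees apart. It turns with the disc.
- orange_cup: orange plastic cup, 76 mm diameter, 90 mm tall, standing at the child's seat, left or right of the carousel; origin at the centre of its underside
- tumbler: glass tumbler, 68 mm diameter, 110 mm tall, standing at the other seat; origin at the centre of its underside
- egg_cup: white ceramic egg cup, 50 mm diameter, 62 mm tall, beyond the carousel; origin at the centre of its underside
- fork: steel fork lying flat beyond the carousel, about 190 mm long, 24 mm wide, 4 mm thick, along its x (tines at +x); origin under its middle
Things that resemble listed ones, but are neither listed nor needed, are in the scene too. Of the things shaped like the orange_cup, the orange one is meant.

How it is judged:
By the outcome, as a careful person would: the job done as asked, in the order asked, and still so for the second after the job is handed in, with the robot touching nothing.
Of hot0, hot1, hot2, mild0, mild1, mild2 only 4 to 6 are there at a start; the rules pass over those that are not, and their reading is None.
At some moment in a run one of hot0, hot1, hot2, mild0, mild1, mild2 may be knocked a few centimetres aside while the robot is not near it.
It also fails if it takes over 208 s, if anything falls off the work surface, if the arm or the gripper's body presses on something with over 40 N, if the wrist force passes 120 N, or if a joint passes its speed limit or range.

ROBOT

A 6-joint arm with a two-finger parallel gripper is mounted at the origin on the work surface. World frame = base frame: x ahead of the robot, y to its left, z up, the work surface at z = 0. Lengths are in m, angles in rad, forces in N, time in s.
With the tool pointing down it reaches from about 0.25 to 0.8 m from the base axis. Payload 8.5 kg.
Tool frame: the origin (TCP) lies between the finger pads; the fingertips stand 8 mm ahead of it and the grasp point (between the pads) lies 11 mm behind it; y points along the fingers, z is the direction in which the jaws open and shut, and the axes are right-handed (so a half turn about y gives the same grasp; the last joint's range is limited). The gripper opens to 85 mm and grips with 20 to 120 N. Pads are 22 mm wide; open, the fingers measure 114 mm over their backs; the gripper's body (76 mm by 85 mm) begins 54 mm behind the grasp point. The pads swing forward as they close: fully open they stand 13 mm farther back than shut.
Start: joints at [-1.223, 0.238, -0.013, 1.319, 0, 1.571], TCP at [0.179, -0.494, 0.239] pointing down, gripper open.
Joint ranges: [-2.66, 2.66], [-1.03, 1.9], [-1.14, 1.46], [-1.82, 2.27], [-1.45, 1.34], [-3.14, 3.14]. Speed limits (rad/s): [2.22, 2.22, 2.79, 3.14, 3.14, 3.14].

INTERFACE

Orientations are given as a rotation vector (axis times angle).
In Python, from cell import r gives the robot as it stands.
- The arm moves only by the shell command python3 -m handwheel 'ROWS' [FORCE]. ROWS is JSON, one flat list of numbers, 7 for each row, row after row: the turn, a rotation vector about the tool's x, y, z in units of 5 degrees (1.0 is 5 degrees), then the shift along the tool's x, y, z in cm, then the opening, from 0 (shut) to 1 (fully open). In form: [wx, wy, wz, x, y, z, gripper, wx, wy, wz, x, y, z, gripper, ...]. A call has exactly 8 rows; each row shifts and turns the pose as measured when the row begins, along the tool's axes as they then stand; what a row does not reach is not made up. A row lasts 1/8 s, in which the tool goes at most 62.5 mm and 10.7 degrees, less where a joint would pass 70% of its speed; a pose out of reach is approached as far as the arm can. A call with a gripper value outside its range is refused whole. The fingers move at their own pace and stop on an object; FORCE is the grip in N (left out, the last holds). Time passes only in rows, so rows that do not move let the fingers close, or fill a call up. It gives the time, the measured TCP pose, the force and the opening at its end, in the units of the state.
- r.sense(): the state, without advancing time (a new reading comes with each control period).
- r.read_camera(name): name is "side" or "top"; returns the picture (400x640x3 uint8, red, green, blue); there is no depth.
- r.get_calibration(name): a dict with "vfov" (degrees; the focal length in pixels is half the picture's height over the tangent of half this angle, whatever the lens; pixels are square), "cx", "cy" (the principal point, pixels), "extrinsics" (4x4, takes a point from camera to world coordinates). Camera axes: x right, y down, z forward; pixel columns grow to the right and rows downward; lengths in m; the calibration is good to about 2 mm. A picture is of the moment at which its call begins. get_calibration takes no time and is no camera call.
- r.hand_in(): hands the job in, once; it reports no verdict.
The state is a dict: "time": time; "joint_pos": joint angles; "joint_vel": joint speeds; "joint_torque": joint torques, N m; "tool_pos": TCP position; "orientation": TCP orientation; "wrist_force": force on the tool from outside, world axes, zero at the start; "ft_torque": the same for the moment, N m; "opening": opening from 0.0 (shut) to 1.0 (fully open).
Only numpy, scipy, OpenCV 4.12 (cv2) and the standard library are available. Lean on these libraries where they do the work, as an engineer would, in place of code of your own. Each camera call takes 0.05 s, during which the arm holds its last target.

## Working session

There is one attempt and no reset: what is moved stays moved. The work goes in short steps, Python scripts to look and compute and a shell command to move; the robot and the scene stay as the last step left them, time stands still between calls to the robot, and variables do not carry over. Pictures are saved under pics/ and viewed, and the job is handed in when it is done.

```bash
ls; mkdir -p pics; python3 - <<'E'
from cell import r
import cv2, numpy as np
print(r.sense())
for n in("side","top"):
    im=r.read_camera(n); cv2.imwrite(f"pics/{n}0.png",im[:,:,::-1])
    c=r.get_calibration(n); print(n,c)
E
```

```text
pics
{'time': 0.0, 'joint_pos': array([-1.22301224e+00,  2.38756647e-01, -1.42571816e-02,  1.31920730e+00,
        1.90495750e-06,  1.57083893e+00]), 'joint_vel': array([ 0.00046116,  0.00015672,  0.00042533, -0.00028305, -0.00219331,
       -0.00139209]), 'joint_torque': array([ 5.09135352e-04, -5.38783050e+01,  3.46432436e+01,  1.85543380e-02,
        1.13969259e-05, -1.04435637e-05]), 'tool_pos': array([ 0.17878882, -0.49318256,  0.23868914]), 'orientation': array([-0.35724871,  2.03394404, -2.03104749]), 'wrist_force': array([-0.93765134,  0.02507274,  0.02085748]), 'ft_torque': array([ 0.01892224, -0.0215735 , -0.01973696]), 'opening': 0.999081386906841}
side {'vfov': 57.97088749253028, 'cx': 316.7744625952011, 'cy': 200.69651635781366, 'extrinsics': array([[-0.99992135,  0.0082562 ,  0.00944044,  0.5857069 ],
       [-0.00195835,  0.64071991, -0.76777221,  0.63661852],
       [-0.01238756, -0.76773031, -0.64065335,  0.62285441],
       [ 0.        ,  0.        ,  0.        ,  1.        ]])}
top {'vfov': 42.84729465847091, 'cx': 318.10692439602406, 'cy': 191.0741500244403, 'extrinsics': array([[ 0.02958682, -0.99605681,  0.08363879,  0.46721265],
       [-0.99940409, -0.02799011,  0.02019932, -0.0110194 ],
       [-0.01777861, -0.08418658, -0.99629139,  1.57488781],
       [ 0.        ,  0.        ,  0.        ,  1.        ]])}
```

View pics/top0.png

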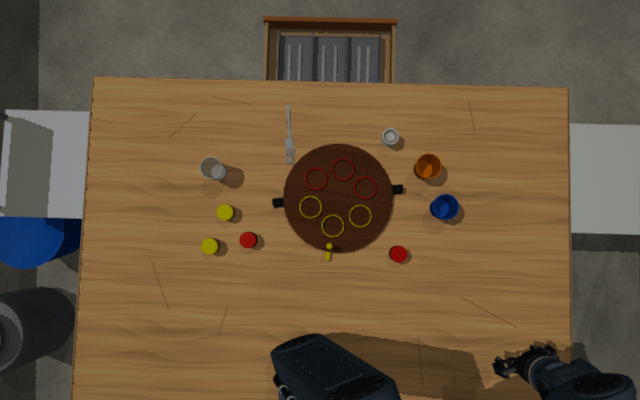

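View pics/side0.png

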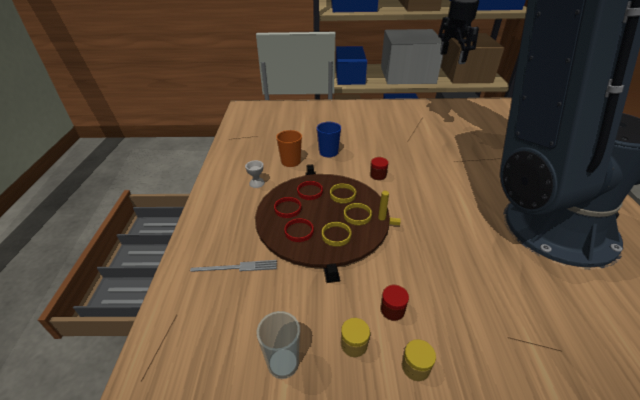

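```bash
cat > h.py <<'E'
from cell import r
import cv2, numpy as np
from scipy.spatial.transform import Rotation as R
def cal(n):
    c=r.get_calibration(n); f=200/np.tan(np.radians(c['vfov']/2)); return f,c['cx'],c['cy'],np.array(c['extrinsics'])
def p2w(n,u,v,z):
    f,cx,cy,E=cal(n); d=E[:3,:3]@np.array([(u-cx)/f,(v-cy)/f,1]); o=E[:3,3]; return o+d*(z-o[2])/d[2]
def w2p(n,p):
    f,cx,cy,E=cal(n); q=E[:3,:3].T@(np.array(p)-E[:3,3]); return np.array([f*q[0]/q[2]+cx,f*q[1]/q[2]+cy])
def blobs(im,kind,amin=20):
    hsv=cv2.cvtColor(im,cv2.COLOR_RGB2HSV); H,S,V=cv2.split(hsv)
    if kind=='red': m=((H<5)|(H>174))&(S>190)&(V>90)
    if kind=='yellow': m=(H>24)&(H<33)&(S>190)&(V>90)
    if kind=='orange': m=(H>5)&(H<13)&(S>200)
    n,l,s,c=cv2.connectedComponentsWithStats(m.astype(np.uint8))
    return [(int(s[i,4]),c[i].round(1).tolist(),s[i,:4].tolist()) for i in range(1,n) if s[i,4]>=amin]
def crop(im,x0,y0,x1,y1,k,name):
    cv2.imwrite(name,cv2.resize(im[y0:y1,x0:x1,::-1],None,fx=k,fy=k,interpolation=cv2.INTER_CUBIC))
def pose(): 
    s=r.sense(); M=R.from_rotvec(s['orientation']).as_matrix(); return s,np.array(s['tool_pos']),M
E
python3 - <<'E'
from h import *
for n in("top","side"):
    im=cv2.imread(f"pics/{n}0.png")[:,:,::-1].copy()
    for k in('red','yellow','orange'):
        print(n,k)
        for b in blobs(im,k):
            print(b, p2w(n,*b[1],0.05).round(4)[:2], p2w(n,*b[1],0.035).round(4)[:2])
    if n=='top': crop(im,190,120,470,280,2.85,"pics/c_top.png")
    else: crop(im,230,100,470,390,2,"pics/c_side.png")
s,p,M=pose(); print(M.round(3))
E
```

```text
top red
(201, [247.4, 239.5], [240, 232, 16, 16]) [0.4442 0.2267] [0.444 0.229]
(204, [398.3, 253.7], [391, 246, 16, 16]) [ 0.4157 -0.2232] [ 0.4152 -0.2253]
top yellow
(36, [302.0, 206.7], [299, 196, 9, 22]) [0.5469 0.0668] [0.5477 0.0675]
(37, [318.2, 203.8], [312, 196, 10, 19]) [0.557  0.0185] [0.5579 0.0188]
(212, [224.5, 211.6], [217, 204, 16, 16]) [0.5255 0.299 ] [0.5261 0.3021]
(23, [323.9, 221.2], [321, 215, 9, 14]) [ 5.054e-01 -1.000e-04] [0.5058 0.    ]
(21, [338.4, 218.3], [331, 215, 13, 10]) [ 0.5153 -0.0431] [ 0.5158 -0.0434]
(21, [367.8, 221.2], [363, 215, 9, 12]) [ 0.5093 -0.131 ] [ 0.5097 -0.1321]
(213, [209.2, 245.9], [201, 238, 17, 17]) [0.4218 0.3403] [0.4214 0.3437]
(30, [328.6, 245.6], [326, 243, 6, 6]) [ 0.4334 -0.0161] [ 0.4331 -0.0162]
(36, [327.2, 255.6], [325, 252, 6, 8]) [ 0.4037 -0.0128] [ 0.4031 -0.0128]
top orange
(77, [429.7, 160.4], [420, 155, 18, 18]) [ 0.6972 -0.3128] [ 0.6994 -0.3157]
side red
(122, [379.5, 162.0], [372, 158, 16, 9]) [ 0.4169 -0.2186] [ 0.4125 -0.241 ]
(24, [318.6, 189.0], [313, 182, 9, 14]) [ 0.5895 -0.0969] [ 0.5896 -0.1161]
(24, [301.1, 191.8], [297, 185, 14, 12]) [ 0.6343 -0.0859] [ 0.6355 -0.1048]
(40, [294.2, 203.8], [284, 197, 17, 17]) [ 0.6495 -0.0387] [ 0.6512 -0.0564]
(33, [277.9, 208.0], [274, 199, 14, 16]) [ 0.6883 -0.0235] [ 0.691  -0.0408]
(43, [289.6, 230.2], [284, 219, 14, 20]) [0.6553 0.0533] [0.6572 0.038 ]
(48, [307.1, 227.0], [298, 218, 15, 21]) [0.616  0.0434] [0.6168 0.0278]
(429, [395.3, 295.8], [383, 285, 25, 22]) [0.4462 0.2305] [0.4426 0.2199]
side yellow
side orange
(679, [289.6, 147.3], [278, 131, 23, 35]) [ 0.6766 -0.3023] [ 0.679  -0.3269]
[[-0.94  -0.     0.341]
 [-0.341  0.001 -0.94 ]
 [ 0.    -1.    -0.001]]
```

```bash
sleep 0
```

```text
(no output)
```

View pics/c_top.png

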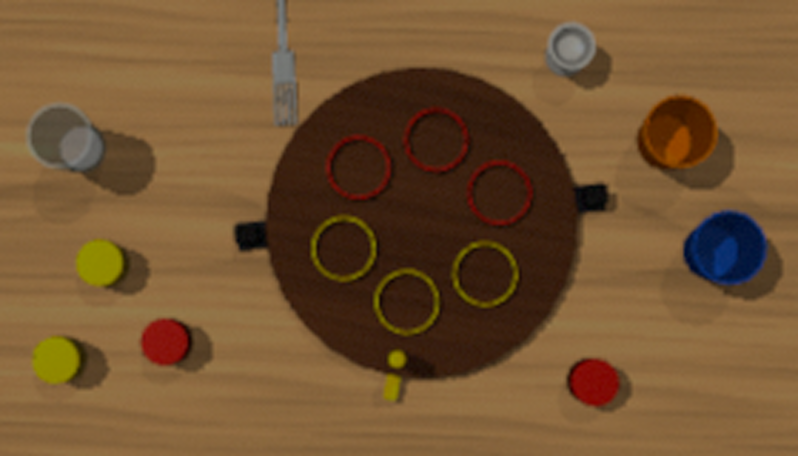

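View pics/c_side.png

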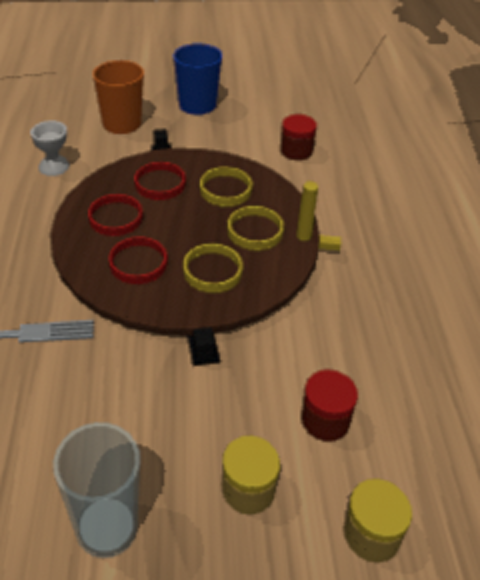

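```bash
cat > geo.py <<'E'
from h import *
from scipy.optimize import least_squares
def fit(red,yel,off,k):
    P=[p2w('top',u/k+off[0],v/k+off[1],0.035)[:2] for u,v in red+yel]
    ang=np.radians([120,180,240,60,0,-60]) # relative to handle dir
    def mod(x,): return np.array([[x[0]+.088*np.cos(x[2]+a),x[1]+.088*np.sin(x[2]+a)] for a in ang])
    P=np.array(P)
    best=None
    for s in(1,-1):
        ang=ang*s if s==-1 else ang
        for a0 in np.radians([150,180,210]):
            q=least_squares(lambda x:(mod(x)-P).ravel(),[.57,-.03,a0])
            if best is None or q.cost<best[0]: best=(q.cost,q.x,(mod(q.x)-P)*1000,mod(q.x))
    return best
E
python3 - <<'E'
from geo import *
b=fit([(359,167),(436,140),(500,193)],[(344,248),(407,302),(485,274)],(190,120),2.85)
print(b[1],np.degrees(b[1][2])); print(b[2].round(1)); print(b[3].round(4))
g=lambda u,v,z:p2w('top',u/2.85+190,v/2.85+120,z).round(3)[:2]
print('handle',g(397,358,.102),'stops',g(251,235,.034),g(592,197,.034),'egg',g(572,45,.062),'orange',g(680,130,.09),'tumb',g(60,135,.11),'blue',g(727,245,.09))
c=b[1]
a=c[2]; print('handle pred',c[:2]+.148*np.array([np.cos(a),np.sin(a)]))
for q in[(.444,.227,.05),(.416,-.223,.05)]: print(w2p('side',q))
E
```

```text
[ 0.579098   -0.04055631  2.98816037] 171.20897780020923
[[-0.1  0.2]
 [ 0.5 -0.6]
 [ 0.2  0.2]
 [-0.2  0.3]
 [-0.1  0.1]
 [-0.3 -0.3]]
[[ 0.6342  0.028 ]
 [ 0.6661 -0.054 ]
 [ 0.6109 -0.1226]
 [ 0.5473  0.0415]
 [ 0.4921 -0.0271]
 [ 0.524  -0.1091]]
handle [ 0.435 -0.018] stops [0.559 0.141] [ 0.609 -0.221] egg [ 0.767 -0.193] orange [ 0.676 -0.302] tumb [0.651 0.332] blue [ 0.559 -0.351]
handle pred [ 0.43283665 -0.01793732]
[396.17872895 294.2108672 ]
[379.61244935 161.12971302]
```

Candidates: the red lids are at (247,240) and (398,254). The yellow lids are at (225,212) and (209,246). The red and yellow rings are cups and the yellow post at (329,246) is the handle. The orange cup at (428,166) is on the right (-y); the blue one at (444,207) is a decoy. The close crops confirm four jars. I'll square the tool up first.

```bash
python3 -m handwheel '[0,-1.75,0,0,0,0,0.8, 0,-1.75,0,0,0,0,0.8, 0,-1.75,0,0,0,0,0.8, 0,-1.75,0,0,0,0,0.8, 0,-1.75,0,0,0,0,0.8, 0,-1.75,0,0,0,0,0.8, 0,-1.75,0,0,0,0,0.8, 0,-1.75,0,0,0,0,0.8]' 60
cat >> h.py <<'E'
def st(t=None):
    s,p,M=pose(); print('t',round(s['time'],2),'p',p.round(4),'op',round(s['opening'],3),'F',np.array(s['wrist_force']).round(1),'q6',round(s['joint_pos'][5],2))
    print('yaw jaw',np.degrees(np.arctan2(M[1,2],M[0,2])).round(1),'tilt',np.degrees(np.arccos(-M[2,1])).round(2))
    if t is not None:
        d=M.T@(np.array(t)-p); print('to go tool cm',(d*100).round(2))
        E=np.column_stack([[0,-1,0],[0,0,-1],[1,0,0]]); print('rot fix units',(R.from_matrix(M.T@E).as_rotvec(degrees=True)/5).round(3))
E
python3 -c "
from h import *
st([.416,-.223,.16])"
```

```text
time: 1.1
tool_pos: [0.1782, -0.4915, 0.2357]
orientation: [-1.223, 1.187, -1.174]
wrist_force: [-0.2, -0.2, 0.5]
opening: 0.797
t 1.1 p [ 0.1782 -0.4915  0.2357] op 0.797 F [-0.2 -0.2  0.5] q6 0.31
yaw jaw 2.2 tilt 0.46
to go tool cm [-25.87   7.71  24.8 ]
rot fix units [ 0.03   0.433 -0.088]
```

```bash
python3 -m handwheel '[0,0.4,0,-4,0.5,4,0.8, 0,0,0,-4,1.2,4,0.8, 0,0,0,-4,1.2,4,0.8, 0,0,0,-4,1.2,4,0.8, 0,0,0,-4,1.2,4,0.8, 0,0,0,-4,1.2,4,0.8, 0,0,0,-1,0.8,1,0.8, 0,0,0,0,0,0,0.8]'
python3 - <<'E'
from h import *
st([.416,-.223,.05])
im=r.read_camera('top'); cv2.imwrite("pics/top1.png",im[:,:,::-1])
for k in('red','yellow'): print([ (b[0],b[1],p2w('top',*b[1],.05).round(4)[:2]) for b in blobs(im,k,60)])
im=r.read_camera('side'); cv2.imwrite("pics/side1.png",im[:,:,::-1])
E
```

```text
time: 2.1
tool_pos: [0.4314, -0.2317, 0.1594]
orientation: [-1.208, 1.214, -1.199]
wrist_force: [-0.7, -0.3, 0.4]
opening: 0.8
t 2.1 p [ 0.4314 -0.2317  0.1594] op 0.8 F [-0.7 -0.3  0.4] q6 1.07
yaw jaw 0.2 tilt 0.54
to go tool cm [-0.79 10.96 -1.48]
rot fix units [ 0.055  0.037 -0.093]
[(203, [247.5, 239.5], array([0.4442, 0.2264])), (142, [396.1, 253.7], array([ 0.4155, -0.2167]))]
[(212, [224.5, 211.6], array([0.5255, 0.299 ])), (218, [209.2, 245.8], array([0.4221, 0.3403]))]
```

View pics/top1.png

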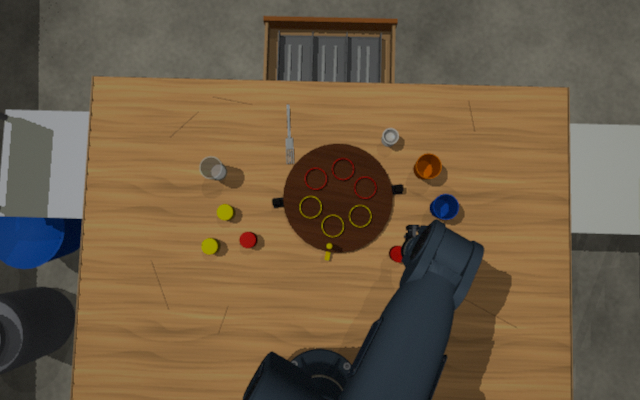

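View pics/side1.png

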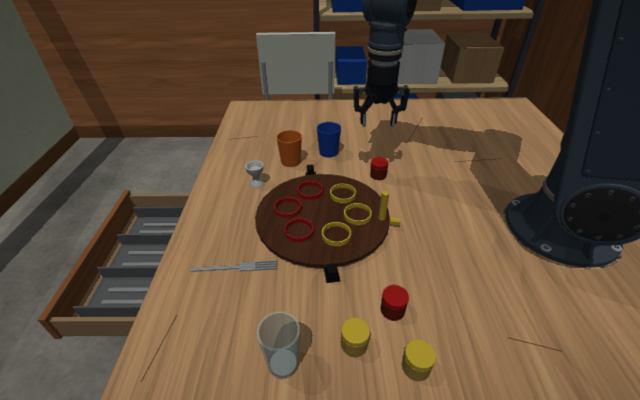

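Four jars remain, with nothing hidden where the arm stood before. I'll descend on the red jar at (398,254).

```bash
python3 -m handwheel '[0,0,-0.1,-0.8,0,-1.5,0.8, 0,0,0,0,1,0,0.8, 0,0,0,0,3,0,0.8, 0,0,0,0,2,0,0.8, 0,0,0,0,2,0,0.8, 0,0,0,0,1,0,0.8, 0,0,0,0,0,0,0.8, 0,0,0,0,0,0,0.8]'
python3 - <<'E'
from h import *
st([.416,-.223,.03])
im=r.read_camera('side'); crop(im,320,100,440,200,6,"pics/s2.png")
E
```

```text
time: 3.2
tool_pos: [0.4144, -0.2339, 0.069]
orientation: [-1.206, 1.214, -1.222]
wrist_force: [0.1, -0.6, 0.3]
opening: 0.8
t 3.2 p [ 0.4144 -0.2339  0.069 ] op 0.8 F [ 0.1 -0.6  0.3] q6 1.07
yaw jaw -0.6 tilt 0.31
to go tool cm [-1.11  3.89  0.14]
rot fix units [-0.018 -0.129  0.059]
```

View pics/s2.png

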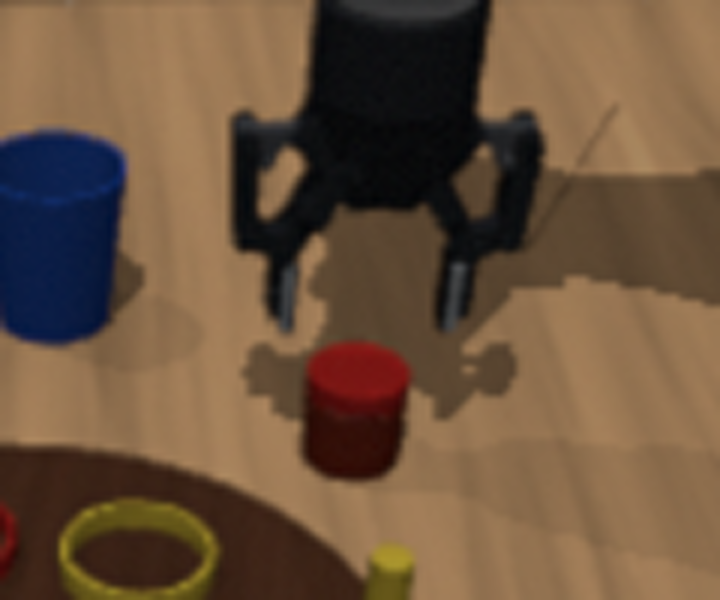

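```bash
python3 -m handwheel '[0,-0.13,0,-1.1,0,0.1,0.8, 0,0,0,0,0,0,0.8, 0,0,0,0,0,0,0.8, 0,0,0,0,0,0,0.8, 0,0,0,0,0,0,0.8, 0,0,0,0,0,0,0.8, 0,0,0,0,0,0,0.8, 0,0,0,0,0,0,0.8]'
python3 - <<'E'
from h import *
st([.416,-.223,.03])
im=r.read_camera('side'); crop(im,320,100,440,200,6,"pics/s3.png")
s,p,M=pose(); q=w2p('side',p+[0,0,.011]); print(q,(q-[320,100])*6, (w2p('side',[.416,-.223,.05])-[320,100])*6)
E
```

```text
time: 4.25
tool_pos: [0.4165, -0.2223, 0.0703]
orientation: [-1.212, 1.202, -1.215]
wrist_force: [-0.0, 0.3, -0.3]
opening: 0.799
t 4.25 p [ 0.4165 -0.2223  0.0703] op 0.799 F [-0.   0.3 -0.3] q6 1.08
yaw jaw 0.1 tilt 0.43
to go tool cm [ 0.04  4.03 -0.07]
rot fix units [-0.044  0.018  0.073]
[380.57898454 151.84996249] [363.47390725 311.09977493] [357.67469608 366.77827814]
```

View pics/s3.png

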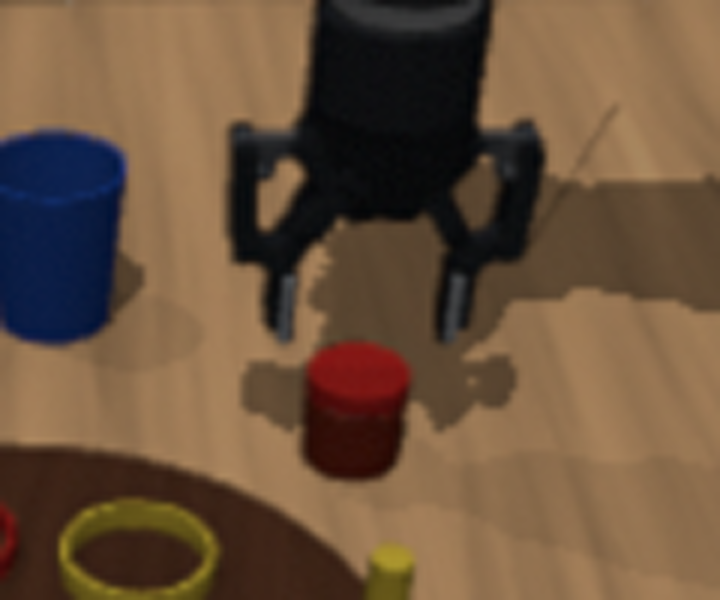

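```bash
python3 -m handwheel '[0,0,0,0,2,-0.1,0.8, 0,0,0,0,1.5,0,0.8, 0,0,0,0,0.5,0,0.8, 0,0,0,0,0,0,0.8, 0,0,0,0,0,0,0.4, 0,0,0,0,0,0,0.4, 0,0,0,0,0,0,0.4, 0,0,0,0,0,0,0.4]' 60
python3 -c "
from h import *
st([.6109,-.1226,.16])"
```

```text
time: 5.3
tool_pos: [0.4168, -0.2232, 0.0311]
orientation: [-1.211, 1.2, -1.217]
wrist_force: [1.0, 0.1, -1.3]
opening: 0.562
t 5.3 p [ 0.4168 -0.2232  0.0311] op 0.562 F [ 1.   0.1 -1.3] q6 1.08
yaw jaw 0.1 tilt 0.58
to go tool cm [ -9.93 -12.84  19.51]
rot fix units [-0.074  0.017  0.088]
```

```bash
python3 -m handwheel '[0,0,0,0,-3,0,0.4, 0,0,0,0,-5,0,0.4, 0,0,0,0,-4,1,0.4, 0,0,0,-2.5,-1,4,0.4, 0,0,0,-2.5,0,5,0.4, 0,0,0,-2.5,0,5,0.4, 0,0,0,-1.5,0,2.5,0.4, 0,0,0,0,0,0,0.4]'
python3 -m handwheel '[0,0,0,0,0,0,0.4, 0,0,0,0,0,0,0.4, 0,0,0,0,0,0,0.4, 0,0,0,0,0,0,0.4, 0,0,0,0,0,0,0.4, 0,0,0,0,0,0,0.4, 0,0,0,0,0,0,0.4, 0,0,0,0,0,0,0.4]'
python3 - <<'E'
from h import *
st([.6109,-.1226,.0545])
im=r.read_camera('side'); cv2.imwrite("pics/s4.png",im[:,:,::-1])
im=r.read_camera('top')
for k in('red','yellow'): print([ (b[0],b[1],p2w('top',*b[1],.05).round(4)[:2]) for b in blobs(im,k,60)])
E
```

```text
time: 6.3
tool_pos: [0.5956, -0.1291, 0.1655]
orientation: [-1.209, 1.201, -1.219]
wrist_force: [0.6, -0.4, -1.4]
opening: 0.56
time: 7.3
tool_pos: [0.5928, -0.131, 0.1659]
orientation: [-1.209, 1.204, -1.22]
wrist_force: [0.2, -0.3, -1.9]
opening: 0.562
t 7.3 p [ 0.5928 -0.131   0.1659] op 0.562 F [ 0.2 -0.3 -1.9] q6 1.36
yaw jaw -0.2 tilt 0.54
to go tool cm [-0.93 11.14  1.75]
rot fix units [-0.065 -0.042  0.086]
[(75, [315.8, 178.5], array([0.633, 0.028])), (204, [247.5, 239.5], array([0.4442, 0.2264]))]
[(213, [224.5, 211.6], array([0.5255, 0.299 ])), (217, [209.2, 245.8], array([0.4221, 0.3403]))]
```

View pics/s4.png

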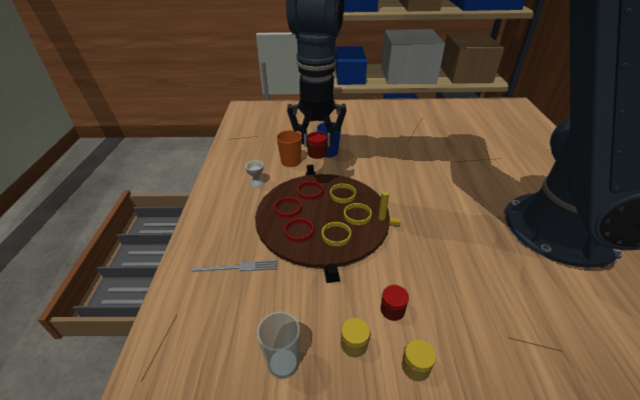

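```bash
python3 -m handwheel '[-0.06,0,0.09,-0.9,0,1.75,0.4, 0,0,0,0,0,0,0.4, 0,0,0,0,2,0,0.4, 0,0,0,0,3,0,0.4, 0,0,0,0,2.5,0,0.4, 0,0,0,0,1,0,0.4, 0,0,0,0,0,0,0.4, 0,0,0,0,0,0,0.4]'
python3 - <<'E'
from h import *
st([.6109,-.1226,.0545])
E
```

```text
time: 8.4
tool_pos: [0.6093, -0.123, 0.0805]
orientation: [-1.207, 1.21, -1.213]
wrist_force: [0.2, -0.3, -1.0]
opening: 0.563
t 8.4 p [ 0.6093 -0.123   0.0805] op 0.563 F [ 0.2 -0.3 -1. ] q6 1.38
yaw jaw -0.2 tilt 0.11
to go tool cm [-0.04  2.6   0.16]
rot fix units [-0.017 -0.041  0.014]
```

```bash
python3 -m handwheel '[0,0,0,0,0,0.16,0.4, 0,0,0,0,1,0,0.4, 0,0,0,0,1,0,0.4, 0,0,0,0,0.6,0,0.4, 0,0,0,0,0.1,0,0.4, 0,0,0,0,0,0,0.4, 0,0,0,0,0,0,0.4, 0,0,0,0,0,0,0.4]'
python3 - <<'E'
from h import *
st([.6109,-.1226,.0535])
im=r.read_camera('side'); crop(im,240,80,400,220,5,"pics/s5.png")
E
```

```text
time: 9.4
tool_pos: [0.6121, -0.1232, 0.0534]
orientation: [-1.206, 1.208, -1.215]
wrist_force: [0.2, -0.4, -1.4]
opening: 0.563
t 9.4 p [ 0.6121 -0.1232  0.0534] op 0.563 F [ 0.2 -0.4 -1.4] q6 1.38
yaw jaw -0.2 tilt 0.26
to go tool cm [-0.06 -0.01 -0.12]
rot fix units [-0.047 -0.04   0.021]
```

View pics/s5.png

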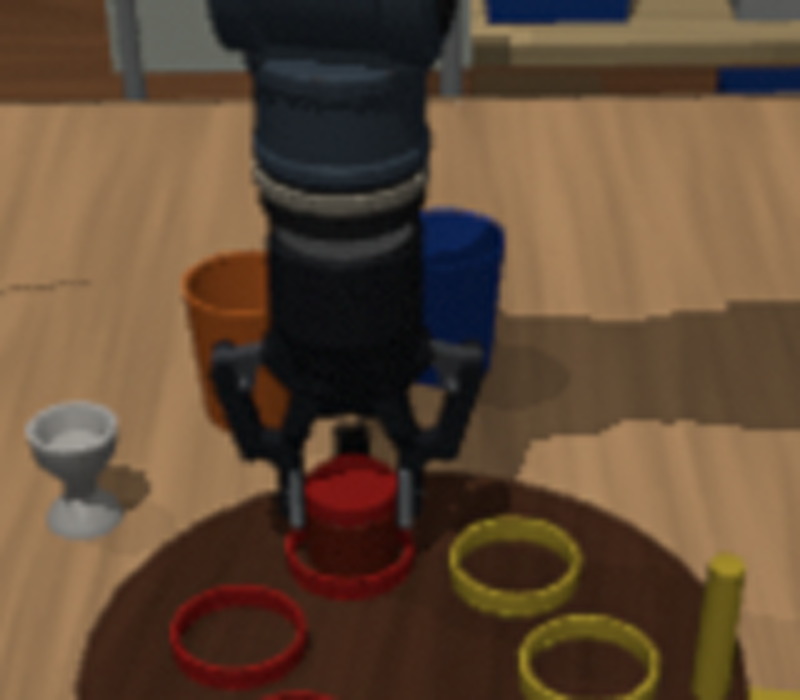

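The jar sits inside the red cup. I'll release, lift and head for the red jar on the left.

```bash
python3 -m handwheel '[0,0,0,0,0,0,0.75, 0,0,0,0,0,0,0.75, 0,0,0,0,0,0,0.75, 0,0,0,0,-2,0,0.75, 0,0,0,0,-4,0,0.75, 0,0,0,0,-4.5,0,0.8, 0,0,0,-4,-1,-1,0.8, 0,0,0,-5,0,-2.5,0.8]'
python3 -m handwheel '[0,0,0,-5,0,-2.5,0.8, 0,0,0,-5,0,-2.5,0.8, 0,0,0,-5,0,-2.5,0.8, 0,0,0,-5,0,-2.5,0.8, 0,0,0,-4,0,-2,0.8, 0,0,0,-2,0,-1,0.8, 0,0,0,0,0,0,0.8, 0,0,0,0,0,0,0.8]'
python3 - <<'E'
from h import *
st([.444,.227,.16])
im=r.read_camera('top'); crop(im,190,120,470,280,2.85,"pics/c2.png")
for k in('red','yellow'): print([ (b[0],b[1],p2w('top',*b[1],.05).round(4)[:2],p2w('top',*b[1],.072).round(4)[:2]) for b in blobs(im,k,60)])
E
```

```text
time: 10.45
tool_pos: [0.5782, -0.0338, 0.1719]
orientation: [-1.202, 1.21, -1.22]
wrist_force: [0.2, 1.2, -0.5]
opening: 0.802
time: 11.45
tool_pos: [0.4451, 0.2374, 0.1725]
orientation: [-1.198, 1.204, -1.218]
wrist_force: [0.7, -0.3, 0.4]
opening: 0.803
t 11.45 p [0.4451 0.2374 0.1725] op 0.803 F [ 0.7 -0.3  0.4] q6 2.07
yaw jaw -0.3 tilt 0.66
to go tool cm [ 1.04  1.25 -0.12]
rot fix units [-0.132 -0.054 -0.001]
[(251, [366.3, 185.5], array([ 0.6161, -0.1242]), array([ 0.6139, -0.1225])), (178, [248.3, 239.5], array([0.4443, 0.224 ]), array([0.4446, 0.2206]))]
[(165, [224.3, 210.2], array([0.5297, 0.2998]), array([0.5288, 0.2954]))]
```

View pics/c2.png

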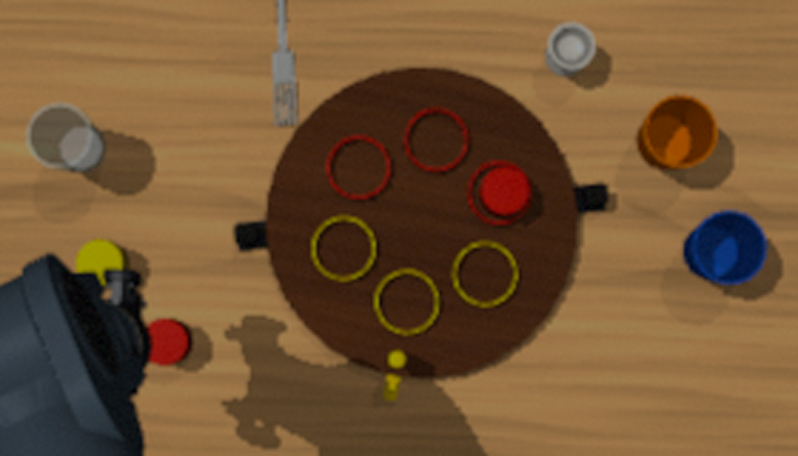

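```bash
python3 -m handwheel '[-0.13,0,0,1,0,0,0.8, 0,0,0,0,0,0,0.8, 0,0,0,0,2.5,0,0.8, 0,0,0,0,4,0,0.8, 0,0,0,0,2.5,0,0.8, 0,0,0,0,1,0,0.8, 0,0,0,0,0,0,0.8, 0,0,0,0,0,0,0.8]'
python3 - <<'E'
from h import *
st([.444,.227,.031])
im=r.read_camera('side'); crop(im,320,210,460,370,4,"pics/s6.png")
E
```

```text
time: 12.5
tool_pos: [0.449, 0.2228, 0.0717]
orientation: [-1.2, 1.218, -1.219]
wrist_force: [0.4, -1.2, 0.6]
opening: 0.797
t 12.5 p [0.449  0.2228 0.0717] op 0.797 F [ 0.4 -1.2  0.6] q6 2.04
yaw jaw -0.8 tilt 0.18
to go tool cm [-0.41  4.07 -0.51]
rot fix units [-0.029 -0.156 -0.019]
```

View pics/s6.png

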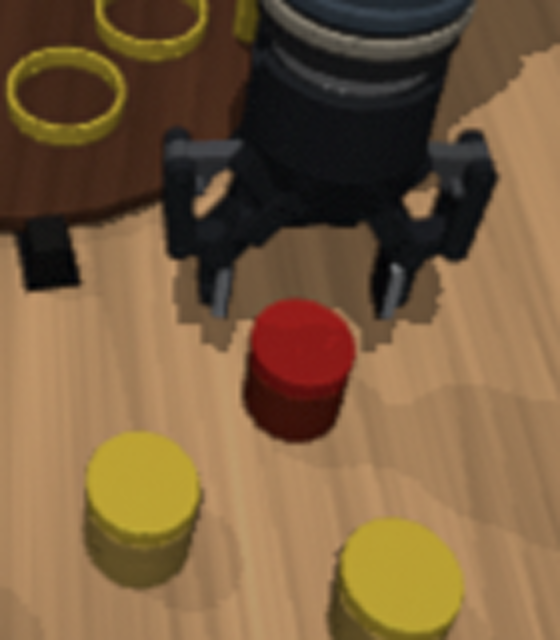

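```bash
python3 -m handwheel '[0,-0.15,0,-0.4,0,-0.5,0.8, 0,0,0,0,0,0,0.8, 0,0,0,0,2,0,0.8, 0,0,0,0,1.5,0,0.8, 0,0,0,0,0.5,0,0.8, 0,0,0,0,0,0,0.8, 0,0,0,0,0,0,0.8, 0,0,0,0,0,0,0.8]' 
python3 - <<'E'
from h import *
st([.444,.227,.031])
E
```

```text
time: 13.55
tool_pos: [0.446, 0.2291, 0.0348]
orientation: [-1.2, 1.203, -1.208]
wrist_force: [0.1, -0.6, 0.8]
opening: 0.798
t 13.55 p [0.446  0.2291 0.0348] op 0.798 F [ 0.1 -0.6  0.8] q6 2.04
yaw jaw 0.1 tilt 0.59
to go tool cm [ 0.21  0.37 -0.2 ]
rot fix units [-0.104  0.023 -0.056]
```

```bash
python3 -m handwheel '[-0.1,0,0,0.2,0.35,-0.2,0.8, 0,0,0,0,0,0,0.8, 0,0,0,0,0,0,0.4, 0,0,0,0,0,0,0.4, 0,0,0,0,0,0,0.4, 0,0,0,0,0,0,0.4, 0,0,0,0,-3,0,0.4, 0,0,0,0,-5,0,0.4]' 
python3 - <<'E'
from h import *
st([.6342,.028,.17])
E
```

```text
time: 14.55
tool_pos: [0.4416, 0.2254, 0.11]
orientation: [-1.214, 1.213, -1.203]
wrist_force: [1.4, 0.3, 0.0]
opening: 0.566
t 14.55 p [0.4416 0.2254 0.11  ] op 0.566 F [1.4 0.3 0. ] q6 2.04
yaw jaw 0.1 tilt 0.39
to go tool cm [19.76 -6.16 19.18]
rot fix units [ 0.075  0.021 -0.02 ]
```

```bash
python3 -m handwheel '[0,0,0,0,-4,0,0.4, 0,0,0,2,-2,2,0.4, 0,0,0,4.5,0,4.5,0.4, 0,0,0,4.5,0,4.5,0.4, 0,0,0,4.5,0,4.5,0.4, 0,0,0,3,0,3,0.4, 0,0,0,1,0,0.5,0.4, 0,0,0,0,0,0,0.4]' 
python3 -m handwheel '[0,0,0,0,0,0,0.4, 0,0,0,0,0,0,0.4, 0,0,0,0,0,0,0.4, 0,0,0,0,0,0,0.4, 0,0,0,0,0,0,0.4, 0,0,0,0,0,0,0.4, 0,0,0,0,0,0,0.4, 0,0,0,0,0,0,0.4]'
python3 - <<'E'
from h import *
st([.6342,.028,.0535])
im=r.read_camera('side'); crop(im,200,60,440,260,3,"pics/s7.png")
E
```

```text
time: 15.55
tool_pos: [0.6362, 0.0293, 0.1731]
orientation: [-1.209, 1.209, -1.201]
wrist_force: [-0.2, 0.9, -1.2]
opening: 0.56
time: 16.55
tool_pos: [0.634, 0.033, 0.174]
orientation: [-1.211, 1.206, -1.198]
wrist_force: [0.3, 0.2, -1.3]
opening: 0.565
t 16.55 p [0.634 0.033 0.174] op 0.565 F [ 0.3  0.2 -1.3] q6 1.61
yaw jaw 0.5 tilt 0.32
to go tool cm [ 0.56 12.05  0.04]
rot fix units [ 0.018  0.106 -0.061]
```

View pics/s7.png

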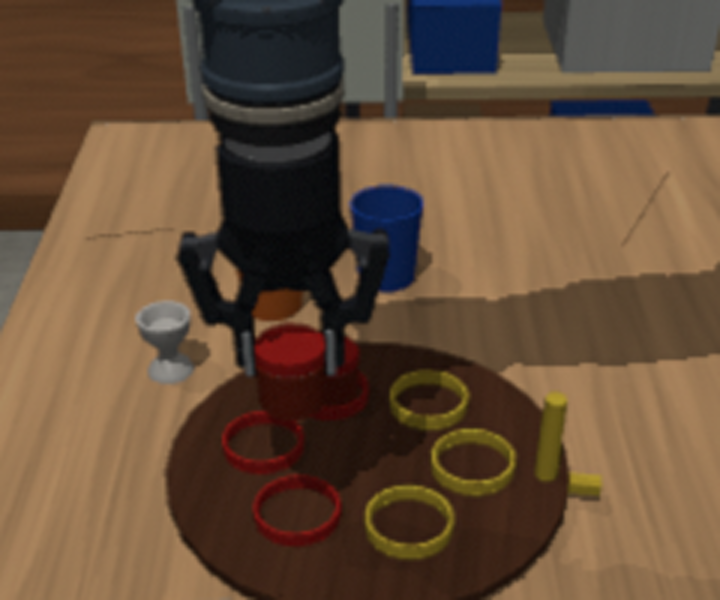

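```bash
python3 -m handwheel '[0,0.1,0,0.5,0,0,0.4, 0,0,0,0,0,0,0.4, 0,0,0,0,2.5,0,0.4, 0,0,0,0,3.5,0,0.4, 0,0,0,0,2.5,0,0.4, 0,0,0,0,0.8,0,0.4, 0,0,0,0,0,0,0.4, 0,0,0,0,0,0,0.4]'
python3 - <<'E'
from h import *
st([.6342,.028,.0535])
E
```

```text
time: 17.6
tool_pos: [0.6355, 0.0275, 0.0808]
orientation: [-1.203, 1.211, -1.207]
wrist_force: [0.4, 0.2, -0.9]
opening: 0.562
t 17.6 p [0.6355 0.0275 0.0808] op 0.562 F [ 0.4  0.2 -0.9] q6 1.61
yaw jaw -0.1 tilt 0.34
to go tool cm [-0.03  2.73 -0.14]
rot fix units [-0.026 -0.014 -0.063]
```

```bash
python3 -m handwheel '[0,0,0,0,0,-0.15,0.4, 0,0,0,0,1,0,0.4, 0,0,0,0,1,0,0.4, 0,0,0,0,0.6,0,0.4, 0,0,0,0,0.1,0,0.4, 0,0,0,0,0,0,0.4, 0,0,0,0,0,0,0.4, 0,0,0,0,0,0,0.4]'
python3 - <<'E'
from h import *
st([.6342,.028,.0535])
im=r.read_camera('side'); crop(im,220,120,380,260,5,"pics/s8.png")
E
```

```text
time: 18.6
tool_pos: [0.6351, 0.0277, 0.0541]
orientation: [-1.201, 1.209, -1.208]
wrist_force: [0.0, 0.3, -0.5]
opening: 0.565
t 18.6 p [0.6351 0.0277 0.0541] op 0.565 F [ 0.   0.3 -0.5] q6 1.61
yaw jaw -0.1 tilt 0.45
to go tool cm [-0.03  0.06 -0.09]
rot fix units [-0.061 -0.014 -0.065]
```

View pics/s8.png

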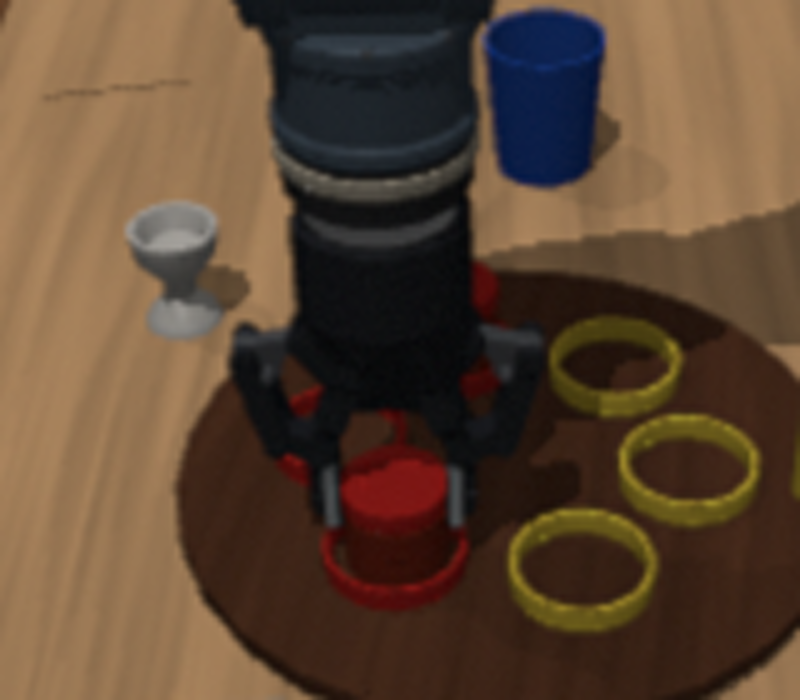

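The second red jar is in its cup. Next I'll release it and go to the nearer yellow jar at (225,212).

```bash
python3 -m handwheel '[0,0,0,0,0.05,0,0.75, 0,0,0,0,0,0,0.75, 0,0,0,0,0,0,0.75, 0,0,0,0,-2,0,0.75, 0,0,0,0,-4,0,0.75, 0,0,0,0,-4.5,0,0.8, 0,0,0,-2,-1.5,-1,0.8, 0,0,0,-5,0,-2,0.8]'
python3 -m handwheel '[0,0,0,-5,0,-2,0.8, 0,0,0,-5,0,-2,0.8, 0,0,0,-5,0,-2,0.8, 0,0,0,-4,0,-2,0.8, 0,0,0,-1,0,0,0.8, 0,0,0,0,0,0,0.8, 0,0,0,0,0,0,0.8, 0,0,0,0,0,0,0.8]'
python3 - <<'E'
from h import *
st([.5255,.299,.08])
im=r.read_camera('top'); crop(im,190,120,470,280,2.85,"pics/c3.png")
for k in('red','yellow'): print([ (b[0],b[1],p2w('top',*b[1],.05).round(4)[:2],p2w('top',*b[1],.072).round(4)[:2]) for b in blobs(im,k,60)])
im=r.read_camera('side'); cv2.imwrite("pics/s9.png",im[:,:,::-1])
E
```

```text
time: 19.65
tool_pos: [0.6045, 0.0965, 0.1763]
orientation: [-1.199, 1.213, -1.212]
wrist_force: [0.8, 0.1, -0.3]
opening: 0.799
time: 20.65
tool_pos: [0.5174, 0.3059, 0.1737]
orientation: [-1.205, 1.213, -1.208]
wrist_force: [-0.5, 0.7, -0.4]
opening: 0.801
t 20.65 p [0.5174 0.3059 0.1737] op 0.801 F [-0.5  0.7 -0.4] q6 2.11
yaw jaw -0.2 tilt 0.24
to go tool cm [0.73 9.36 0.81]
rot fix units [ 0.001 -0.03  -0.048]
[(261, [315.1, 176.3], array([0.6396, 0.0303]), array([0.6371, 0.0297])), (258, [366.4, 185.4], array([ 0.6164, -0.1245]), array([ 0.6142, -0.1228]))]
[(214, [224.5, 211.6], array([0.5255, 0.299 ]), array([0.5247, 0.2946]))]
```

View pics/c3.png

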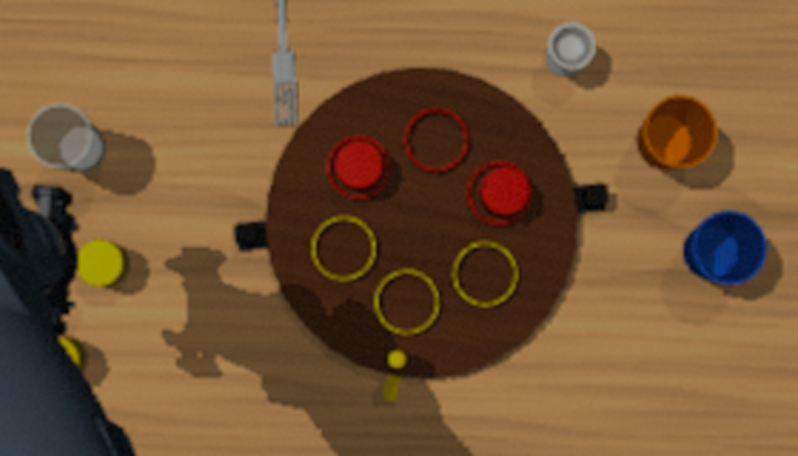

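View pics/s9.png

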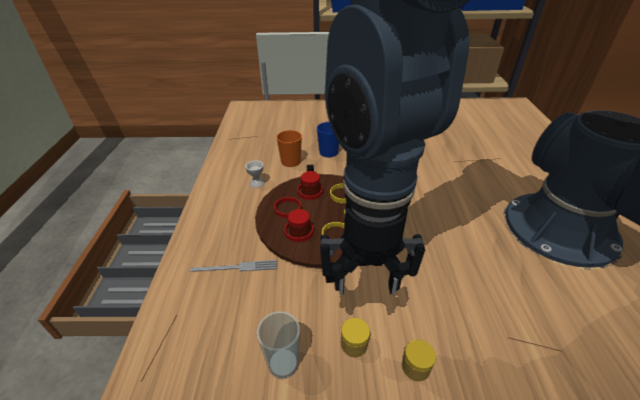

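```bash
python3 -m handwheel '[0,0,0,0.7,0,0.8,0.8, 0,0,0,0,0,0,0.8, 0,0,0,0,2.5,0,0.8, 0,0,0,0,4,0,0.8, 0,0,0,0,2.5,0,0.8, 0,0,0,0,1,0,0.8, 0,0,0,0,0,0,0.8, 0,0,0,0,0,0,0.8]'
python3 - <<'E'
from h import *
st([.5255,.299,.031])
im=r.read_camera('side'); crop(im,290,220,450,380,4,"pics/s10.png")
E
```

```text
time: 21.75
tool_pos: [0.5291, 0.2975, 0.0735]
orientation: [-1.198, 1.214, -1.211]
wrist_force: [0.4, 0.3, 0.4]
opening: 0.799
t 21.75 p [0.5291 0.2975 0.0735] op 0.799 F [0.4 0.3 0.4] q6 2.09
yaw jaw -0.4 tilt 0.43
to go tool cm [-0.12  4.24 -0.38]
rot fix units [-0.045 -0.076 -0.074]
```

View pics/s10.png

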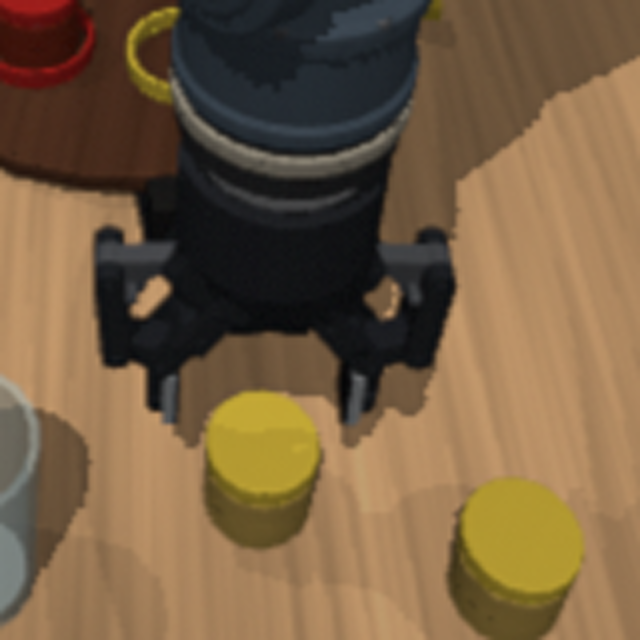

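```bash
python3 -m handwheel '[0,-0.08,0,-0.1,0,-0.4,0.8, 0,0,0,0,0,0,0.8, 0,0,0,0,2,0,0.8, 0,0,0,0,1.5,0,0.8, 0,0,0,0,0.7,0,0.8, 0,0,0,0,0,0,0.8, 0,0,0,0,0,0,0.8, 0,0,0,0,0,0,0.8]' 
python3 - <<'E'
from h import *
st([.5255,.299,.031])
E
```

```text
time: 22.8
tool_pos: [0.527, 0.3003, 0.0337]
orientation: [-1.196, 1.206, -1.206]
wrist_force: [-1.2, -0.1, 0.5]
opening: 0.797
t 22.8 p [0.527  0.3003 0.0337] op 0.797 F [-1.2 -0.1  0.5] q6 2.09
yaw jaw 0.1 tilt 0.75
to go tool cm [ 0.13  0.27 -0.15]
rot fix units [-0.104  0.015 -0.107]
```

```bash
python3 -m handwheel '[-0.1,0,-0.1,0.1,0.2,-0.1,0.8, 0,0,0,0,0,0,0.8, 0,0,0,0,0,0,0.4, 0,0,0,0,0,0,0.4, 0,0,0,0,0,0,0.4, 0,0,0,0,0,0,0.4, 0,0,0,0,-3,0,0.4, 0,0,0,0,-5,0,0.4]' 
python3 - <<'E'
from h import *
st([.5473,.0415,.17])
E
```

```text
time: 23.8
tool_pos: [0.5237, 0.2979, 0.1098]
orientation: [-1.217, 1.211, -1.208]
wrist_force: [0.8, 0.4, -0.8]
opening: 0.566
t 23.8 p [0.5237 0.2979 0.1098] op 0.566 F [ 0.8  0.4 -0.8] q6 2.09
yaw jaw 0.1 tilt 0.44
to go tool cm [25.67 -5.95  2.29]
rot fix units [0.076 0.015 0.042]
```

```bash
python3 -m handwheel '[0,0,0,0,-4,0,0.4, 0,0,0,3,-2,0.3,0.4, 0,0,0,5,0,0.5,0.4, 0,0,0,5,0,0.5,0.4, 0,0,0,5,0,0.5,0.4, 0,0,0,5,0,0.5,0.4, 0,0,0,2,0,0,0.4, 0,0,0,0,0,0,0.4]' 
python3 -m handwheel '[0,0,0,0,0,0,0.4, 0,0,0,0,0,0,0.4, 0,0,0,0,0,0,0.4, 0,0,0,0,0,0,0.4, 0,0,0,0,0,0,0.4, 0,0,0,0,0,0,0.4, 0,0,0,0,0,0,0.4, 0,0,0,0,0,0,0.4]'
python3 - <<'E'
from h import *
st([.5473,.0415,.0545])
E
```

```text
time: 24.8
tool_pos: [0.5497, 0.0422, 0.1743]
orientation: [-1.213, 1.207, -1.207]
wrist_force: [-0.4, 0.9, -0.0]
opening: 0.56
time: 25.8
tool_pos: [0.5496, 0.0454, 0.1739]
orientation: [-1.214, 1.205, -1.204]
wrist_force: [-0.3, 0.4, -1.2]
opening: 0.566
t 25.8 p [0.5496 0.0454 0.1739] op 0.566 F [-0.3  0.4 -1.2] q6 1.65
yaw jaw 0.4 tilt 0.12
to go tool cm [ 0.39 11.94 -0.21]
rot fix units [0.022 0.078 0.007]
```

```bash
python3 -m handwheel '[0,0.08,0,0.3,0,-0.2,0.4, 0,0,0,0,0,0,0.4, 0,0,0,0,2.5,0,0.4, 0,0,0,0,3.5,0,0.4, 0,0,0,0,2.5,0,0.4, 0,0,0,0,0.8,0,0.4, 0,0,0,0,0,0,0.4, 0,0,0,0,0,0,0.4]'
python3 - <<'E'
from h import *
st([.5473,.0415,.0535])
E
```

```text
time: 26.8
tool_pos: [0.549, 0.0417, 0.0808]
orientation: [-1.207, 1.209, -1.212]
wrist_force: [-0.4, 0.3, -0.9]
opening: 0.563
t 26.8 p [0.549  0.0417 0.0808] op 0.563 F [-0.4  0.3 -0.9] q6 1.65
yaw jaw -0.1 tilt 0.13
to go tool cm [ 0.02  2.73 -0.17]
rot fix units [-0.026 -0.019  0.003]
```

```bash
python3 -m handwheel '[0,0,0,0,0,-0.2,0.4, 0,0,0,0,1,0,0.4, 0,0,0,0,1,0,0.4, 0,0,0,0,0.6,0,0.4, 0,0,0,0,0.1,0,0.4, 0,0,0,0,0,0,0.4, 0,0,0,0,0,0,0.4, 0,0,0,0,0,0,0.4]'
python3 - <<'E'
from h import *
st([.5473,.0415,.0535])
im=r.read_camera('side'); crop(im,240,140,400,280,5,"pics/s11.png")
E
```

```text
time: 27.8
tool_pos: [0.5485, 0.042, 0.0546]
orientation: [-1.203, 1.206, -1.213]
wrist_force: [-0.1, -0.7, 3.6]
opening: 0.568
t 27.8 p [0.5485 0.042  0.0546] op 0.568 F [-0.1 -0.7  3.6] q6 1.65
yaw jaw -0.1 tilt 0.39
to go tool cm [ 0.05  0.11 -0.12]
rot fix units [-0.077 -0.02  -0.003]
```

View pics/s11.png

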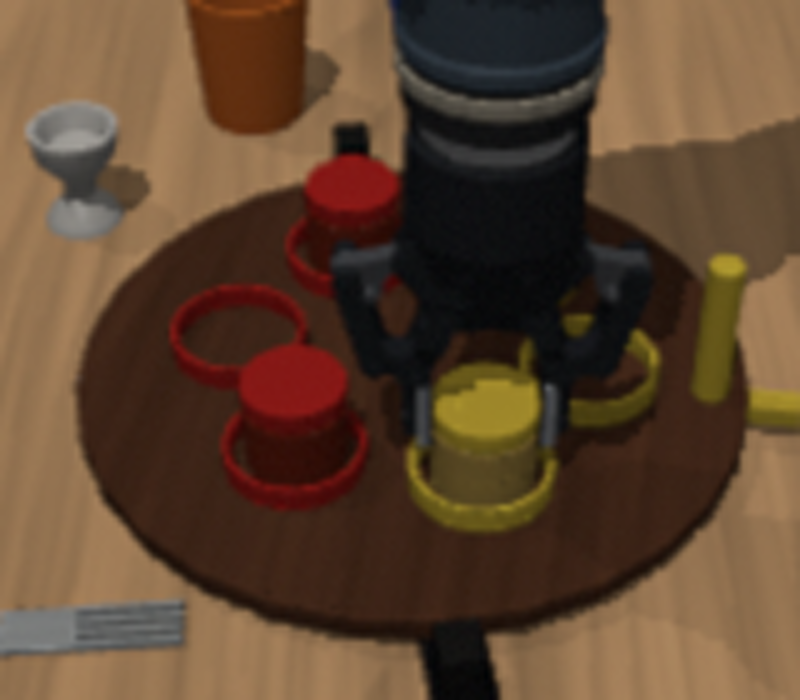

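```bash
python3 -m handwheel '[0,0,0,0,0,0,0.7, 0,0,0,0,0,0,0.7, 0,0,0,0,0,0,0.7, 0,0,0,0,-2,0,0.7, 0,0,0,0,-4,0,0.7, 0,0,0,0,-4.5,0,0.8, 0,0,0,-2,-1.5,-1,0.8, 0,0,0,-4,0,-2,0.8]'
python3 -m handwheel '[0,0,0,-5,0,-2,0.8, 0,0,0,-5,0,-2,0.8, 0,0,0,-4,0,-2,0.8, 0,0,0,-1,0,-1,0.8, 0,0,0,0,0,0,0.8, 0,0,0,0,0,0,0.8, 0,0,0,0,0,0,0.8, 0,0,0,0,0,0,0.8]'
python3 - <<'E'
from h import *
st([.4218,.341,.08])
im=r.read_camera('top'); crop(im,190,120,470,280,2.85,"pics/c4.png")
for k in('red','yellow'): print([ (b[0],b[1],p2w('top',*b[1],.05).round(4)[:2],p2w('top',*b[1],.072).round(4)[:2]) for b in blobs(im,k,60)])
im=r.read_camera('side'); cv2.imwrite("pics/s12.png",im[:,:,::-1])
E
```

```text
time: 28.85
tool_pos: [0.5182, 0.1013, 0.1767]
orientation: [-1.202, 1.21, -1.216]
wrist_force: [0.5, 1.3, -0.2]
opening: 0.801
time: 29.85
tool_pos: [0.4479, 0.2549, 0.1769]
orientation: [-1.2, 1.209, -1.218]
wrist_force: [1.0, 0.1, 0.5]
opening: 0.802
t 29.85 p [0.4479 0.2549 0.1769] op 0.802 F [1.  0.1 0.5] q6 2.1
yaw jaw -0.4 tilt 0.45
to go tool cm [-8.59  9.67 -2.74]
rot fix units [-0.089 -0.085 -0.004]
[(256, [315.3, 176.3], array([0.6396, 0.0297]), array([0.6371, 0.0291])), (238, [366.9, 185.9], array([ 0.6149, -0.126 ]), array([ 0.6128, -0.1243]))]
[(278, [309.4, 205.5], array([0.5511, 0.0447]), array([0.5499, 0.0439]))]
```

View pics/c4.png

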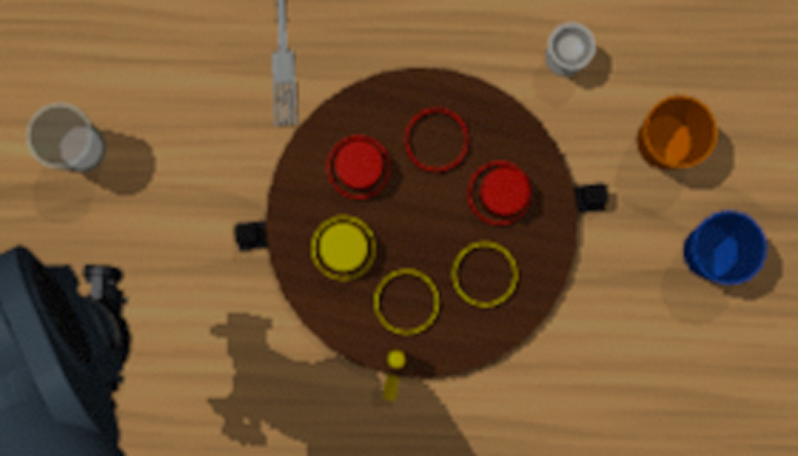

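View pics/s12.png

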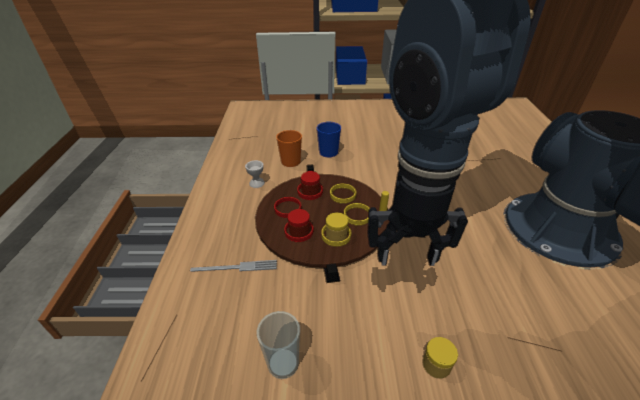

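The last yellow jar has moved: its side-image position went from (420,358) to (441,357). I'll re-measure it.

```bash
python3 - <<'E'
from h import *
im=cv2.imread("pics/s12.png")[:,:,::-1].copy(); crop(im,400,320,480,395,7,"pics/s13.png")
im=cv2.imread("pics/side0.png")[:,:,::-1].copy(); crop(im,380,320,460,395,7,"pics/s14.png")
print((w2p('side',[.4221,.3403,.05])-[380,320])*7)
E
```

```text
[287.3701817  224.35589891]
```

View pics/s13.png

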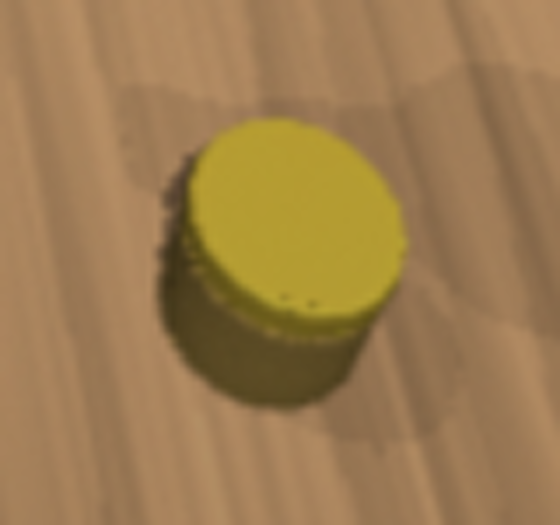

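View pics/s14.png

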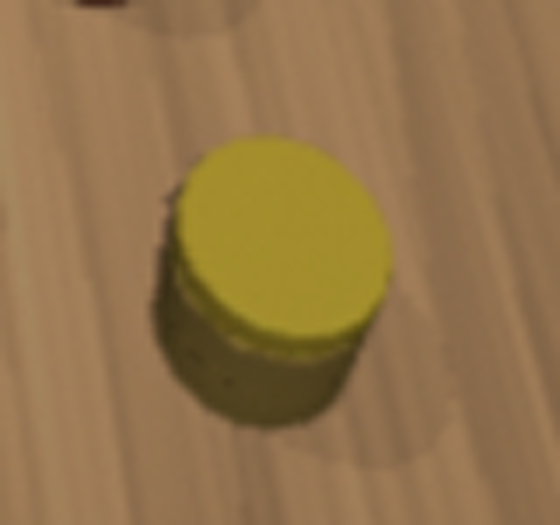

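```bash
python3 -m handwheel '[0,0,0,4,0,0,0.8, 0,0,0,5,0,0,0.8, 0,0,0,5,0,0,0.8, 0,0,0,5,0,0,0.8, 0,0,0,3,0,0,0.8, 0,0,0,0,0,0,0.8, 0,0,0,0,0,0,0.8, 0,0,0,0,0,0,0.8]'
python3 - <<'E'
from h import *
a=p2w('side',420.7,354.1,.05);b=p2w('side',442.6,351.3,.05); print(a,b,(b-a+[.4221,.3403,0]))
im=r.read_camera('top'); crop(im,170,200,250,280,7,"pics/c5.png")
for k in('red','yellow'): print([ (b[0],b[1],p2w('top',*b[1],.05).round(4)[:2],p2w('top',*b[1],.072).round(4)[:2]) for b in blobs(im,k,60)])
st()
E
```

```text
time: 30.95
tool_pos: [0.4473, 0.0289, 0.1769]
orientation: [-1.197, 1.208, -1.219]
wrist_force: [0.3, 0.5, 0.1]
opening: 0.802
[0.42343722 0.34377476 0.05      ] [0.38652608 0.33917659 0.05      ] [0.38518887 0.33570183 0.        ]
[(244, [315.5, 176.3], array([0.6396, 0.0291]), array([0.6371, 0.0285])), (236, [366.9, 185.9], array([ 0.6149, -0.126 ]), array([ 0.6128, -0.1243]))]
[(276, [309.4, 205.5], array([0.5511, 0.0447]), array([0.5499, 0.0439])), (220, [210.0, 258.4], array([0.3849, 0.3361]), array([0.3861, 0.3311]))]
t 31.0 p [0.4473 0.029  0.1768] op 0.801 F [-0.3  0.3  0.1] q6 1.64
yaw jaw -0.4 tilt 0.57
```

View pics/c5.png

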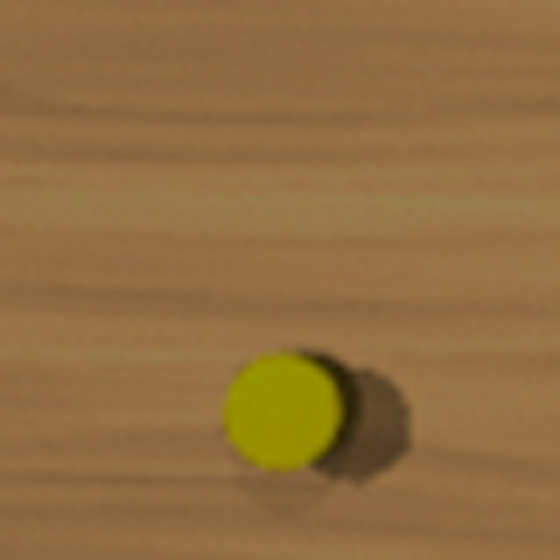

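Both views agree on its new position, (0.385, 0.336).

```bash
python3 -m handwheel '[0,0,0,-4,0,-1,0.8, 0,0,0,-5,0,-1,0.8, 0,0,0,-5,0,-1,0.8, 0,0,0,-5,0,-1,0.8, 0,0,0,-5,0,-1,0.8, 0,0,0,-4,0,-1,0.8, 0,0,0,-2,0,0,0.8, 0,0,0,0,0,0,0.8]'
python3 -m handwheel '[0,0,0,0,2,0,0.8, 0,0,0,0,3,0,0.8, 0,0,0,0,2,0,0.8, 0,0,0,0,1,0,0.8, 0,0,0,0,0,0,0.8, 0,0,0,0,0,0,0.8, 0,0,0,0,0,0,0.8, 0,0,0,0,0,0,0.8]'
python3 - <<'E'
from h import *
st([.385,.336,.031])
E
```

```text
time: 32.0
tool_pos: [0.3859, 0.3442, 0.1762]
orientation: [-1.2, 1.201, -1.213]
wrist_force: [-0.1, 0.2, -0.3]
opening: 0.799
time: 33.0
tool_pos: [0.3893, 0.3403, 0.0966]
orientation: [-1.196, 1.201, -1.217]
wrist_force: [0.6, -0.2, -0.7]
opening: 0.799
t 33.0 p [0.3893 0.3403 0.0966] op 0.799 F [ 0.6 -0.2 -0.7] q6 2.3
yaw jaw -0.2 tilt 0.83
to go tool cm [ 0.44  6.55 -0.53]
rot fix units [-0.165 -0.031 -0.018]
```

```bash
python3 -m handwheel '[-0.16,0,0,0.4,0,-0.5,0.8, 0,0,0,0,0,0,0.8, 0,0,0,0,1.5,0,0.8, 0,0,0,0,0.8,0,0.8, 0,0,0,0,0,0,0.8, 0,0,0,0,0,0,0.8, 0,0,0,0,0,0,0.8, 0,0,0,0,0,0,0.8]'
python3 - <<'E'
from h import *
st([.385,.336,.031])
im=r.read_camera('side'); crop(im,360,240,520,380,4,"pics/s15.png")
E
```

```text
time: 34.0
tool_pos: [0.3839, 0.3362, 0.0719]
orientation: [-1.207, 1.212, -1.209]
wrist_force: [0.3, 0.0, 0.9]
opening: 0.803
t 34.0 p [0.3839 0.3362 0.0719] op 0.803 F [0.3 0.  0.9] q6 2.29
yaw jaw -0.1 tilt 0.1
to go tool cm [0.03 4.09 0.11]
rot fix units [ 0.007 -0.027 -0.019]
```

View pics/s15.png

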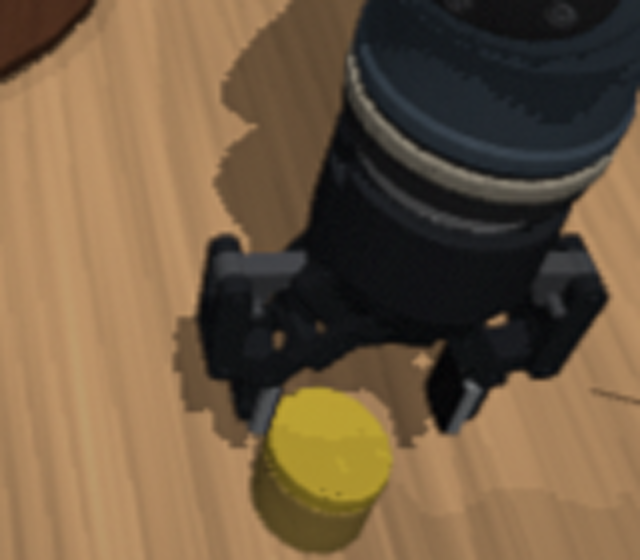

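```bash
python3 - <<'E'
from h import *
print((w2p('side',[.3839,.3362,.066])-[360,240])*4,(w2p('side',[.385,.336,.05])-[360,240])*4)
for dx in(-.034,.034):print((w2p('side',[.3839+dx,.3362,.066])-[360,240])*4)
E
```

```text
[343.27035121 418.36624345] [332.06531812 437.78628733]
[427.45220819 417.9892152 ]
[259.18074198 418.74285856]
```

```bash
python3 -m handwheel '[0,0,0,0,2,0.2,0.8, 0,0,0,0,1.5,0,0.8, 0,0,0,0,0.5,0,0.8, 0,0,0,0,0,0,0.8, 0,0,0,0,0,0,0.8, 0,0,0,0,0,0,0.4, 0,0,0,0,0,0,0.4, 0,0,0,0,0,0,0.4]'
python3 - <<'E'
from h import *
st([.524,-.1091,.17])
im=r.read_camera('side'); crop(im,360,240,520,380,4,"pics/s16.png")
E
```

```text
time: 35.05
tool_pos: [0.3874, 0.3377, 0.0338]
orientation: [-1.202, 1.211, -1.209]
wrist_force: [0.6, -0.3, -0.8]
opening: 0.56
t 35.05 p [0.3874 0.3377 0.0338] op 0.56 F [ 0.6 -0.3 -0.8] q6 2.29
yaw jaw -0.1 tilt 0.34
to go tool cm [ 44.58 -13.8   13.8 ]
rot fix units [-0.036 -0.025 -0.057]
```

View pics/s16.png

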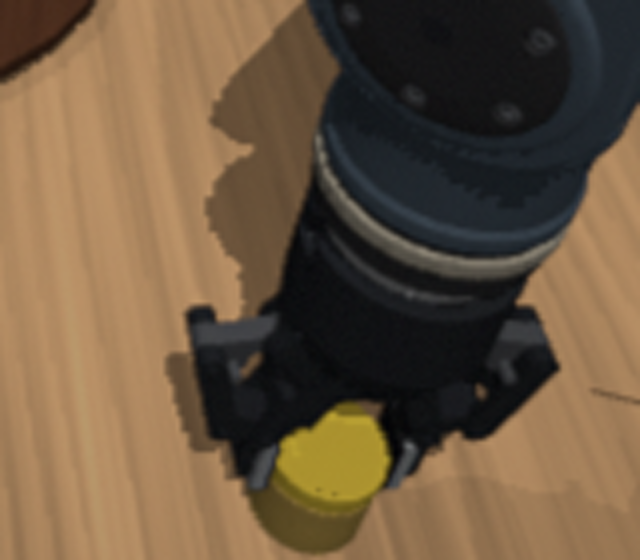

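```bash
python3 -m handwheel '[0,0,0,0,-3,0,0.4, 0,0,0,0,-5,0,0.4, 0,0,0,0,-4,0,0.4, 0,0,0,3,-2,1,0.4, 0,0,0,5,0,1.5,0.4, 0,0,0,5,0,1.5,0.4, 0,0,0,5,0,1.5,0.4, 0,0,0,5,0,1.5,0.4]'
python3 -m handwheel '[0,0,0,5,0,1.5,0.4, 0,0,0,5,0,1.5,0.4, 0,0,0,5,0,1.5,0.4, 0,0,0,3,0,1,0.4, 0,0,0,1,0,0.5,0.4, 0,0,0,0,0,0,0.4, 0,0,0,0,0,0,0.4, 0,0,0,0,0,0,0.4]'
python3 - <<'E'
from h import *
st([.524,-.1091,.056])
im=r.read_camera('side'); crop(im,240,80,440,260,4,"pics/s17.png")
E
```

```text
time: 36.1
tool_pos: [0.4582, 0.1035, 0.1774]
orientation: [-1.205, 1.204, -1.204]
wrist_force: [0.7, -0.4, -1.3]
opening: 0.563
time: 37.1
tool_pos: [0.5199, -0.0936, 0.1764]
orientation: [-1.203, 1.207, -1.206]
wrist_force: [0.2, -0.2, -0.6]
opening: 0.565
t 37.1 p [ 0.5199 -0.0936  0.1764] op 0.565 F [ 0.2 -0.2 -0.6] q6 1.39
yaw jaw 0.1 tilt 0.42
to go tool cm [ 1.62 12.03  0.35]
rot fix units [-0.053  0.024 -0.064]
```

View pics/s17.png

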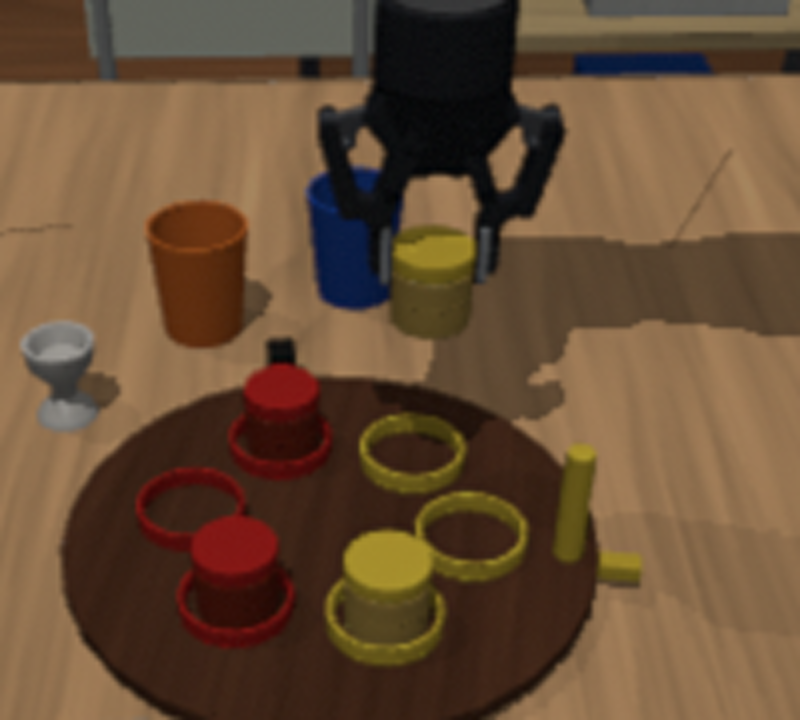

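```bash
python3 -m handwheel '[0,0,-0.06,1.6,0,0.3,0.4, 0,0,0,0,0,0,0.4, 0,0,0,0,2.5,0,0.4, 0,0,0,0,3.5,0,0.4, 0,0,0,0,2.5,0,0.4, 0,0,0,0,0.8,0,0.4, 0,0,0,0,0,0,0.4, 0,0,0,0,0,0,0.4]'
python3 - <<'E'
from h import *
st([.524,-.1091,.056])
E
```

```text
time: 38.15
tool_pos: [0.5253, -0.1108, 0.0833]
orientation: [-1.204, 1.201, -1.212]
wrist_force: [-0.4, 1.0, -0.9]
opening: 0.563
t 38.15 p [ 0.5253 -0.1108  0.0833] op 0.563 F [-0.4  1.  -0.9] q6 1.36
yaw jaw 0.1 tilt 0.5
to go tool cm [-0.17  2.73 -0.15]
rot fix units [-0.1    0.029  0.007]
```

```bash
python3 -m handwheel '[-0.1,0,0,-0.2,0,-0.15,0.4, 0,0,0,0,1,0,0.4, 0,0,0,0,1,0,0.4, 0,0,0,0,0.6,0,0.4, 0,0,0,0,0.1,0,0.4, 0,0,0,0,0,0,0.4, 0,0,0,0,0,0,0.4, 0,0,0,0,0,0,0.4]'
python3 - <<'E'
from h import *
st([.524,-.1091,.056])
im=r.read_camera('side'); crop(im,240,80,440,260,4,"pics/s18.png")
E
```

```text
time: 39.15
tool_pos: [0.5248, -0.1089, 0.056]
orientation: [-1.21, 1.205, -1.209]
wrist_force: [0.5, 0.1, -0.8]
opening: 0.563
t 39.15 p [ 0.5248 -0.1089  0.056 ] op 0.563 F [ 0.5  0.1 -0.8] q6 1.36
yaw jaw 0.1 tilt 0.14
to go tool cm [ 0.02  0.   -0.08]
rot fix units [-0.026  0.03   0.014]
```

View pics/s18.png

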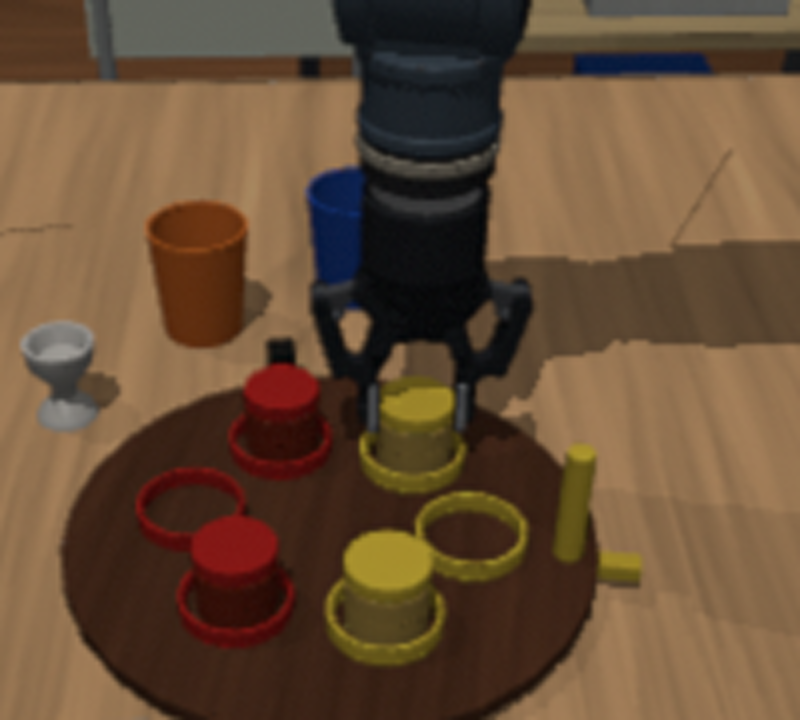

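```bash
python3 -m handwheel '[0,0,0,0,0,0,0.7, 0,0,0,0,0,0,0.7, 0,0,0,0,0,0,0.7, 0,0,0,0,-2,0,0.7, 0,0,0,0,-4,0,0.7, 0,0,0,0,-5,0,0.6, 0,0,0,-1,-2,-3,0.6, 0,0,0,-2,0,-5,0.6]'
python3 -m handwheel '[0,0,0,-2,0,-5,0.6, 0,0,0,-2,0,-5,0.6, 0,-2,0,-1,0,-2,0.6, 0,-2,0,0,0,0,0.6, 0,-2,0,0,0,0,0.6, 0,-2,0,0,0,0,0.6, 0,-2,0,0,0,0,0.6, 0,-2,0,0,0,0,0.6]'
python3 -m handwheel '[0,-2,0,0,0,0,0.6, 0,-1.5,0,0,0,0,0.6, 0,0,0,0,0,0,0.6, 0,0,0,0,0,0,0.6, 0,0,0,0,0,0,0.6, 0,0,0,0,0,0,0.6, 0,0,0,0,0,0,0.6, 0,0,0,0,0,0,0.6]'
python3 - <<'E'
from h import *
st([.434,-.018,.15])
im=r.read_camera('top'); crop(im,190,120,470,280,2.85,"pics/c6.png")
for k in('red','yellow'): print([ (b[0],b[1],p2w('top',*b[1],.05).round(4)[:2],p2w('top',*b[1],.072).round(4)[:2]) for b in blobs(im,k,60)])
im=r.read_camera('side'); cv2.imwrite("pics/s19.png",im[:,:,::-1])
E
```

```text
time: 40.2
tool_pos: [0.4455, -0.0792, 0.1896]
orientation: [-1.208, 1.205, -1.21]
wrist_force: [-1.5, -0.3, 0.7]
opening: 0.6
time: 41.2
tool_pos: [0.3179, -0.027, 0.1904]
orientation: [-1.536, 0.376, -0.389]
wrist_force: [0.0, -0.9, -0.7]
opening: 0.599
time: 42.2
tool_pos: [0.3178, -0.027, 0.1909]
orientation: [-1.567, 0.133, -0.148]
wrist_force: [-0.2, 0.5, 0.5]
opening: 0.599
t 42.2 p [ 0.3178 -0.027   0.1909] op 0.599 F [-0.2  0.5  0.5] q6 0.09
yaw jaw 79.8 tilt 0.54
to go tool cm [11.24  4.19  2.95]
rot fix units [-0.077 15.95   0.089]
[(235, [315.7, 176.5], array([0.639 , 0.0284]), array([0.6366, 0.0279])), (239, [366.9, 185.8], array([ 0.6152, -0.126 ]), array([ 0.6131, -0.1243]))]
[(271, [309.4, 205.5], array([0.5511, 0.0447]), array([0.5499, 0.0439])), (248, [361.3, 215.2], array([ 0.5266, -0.1112]), array([ 0.5257, -0.1098]))]
```

View pics/c6.png

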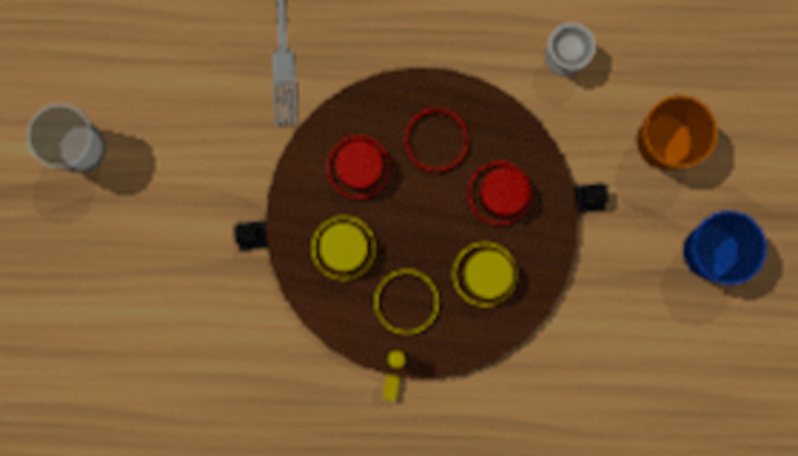

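View pics/s19.png

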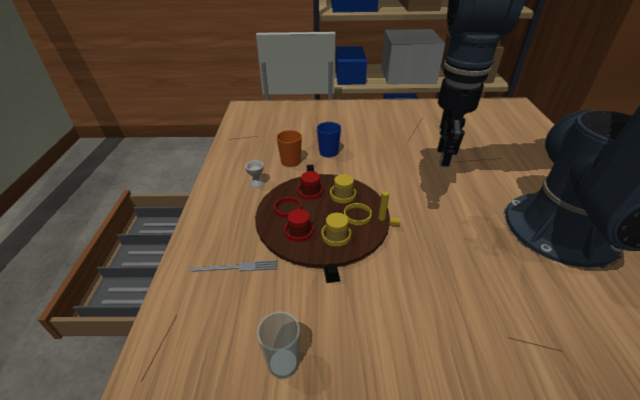

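All four jars are seated upright in cups of their colour, and the disc hasn't moved. Next I'll position over the handle, with the jaws along the tangent.

```bash
python3 -m handwheel '[0,0,0,3,1,0.8,0.6, 0,0,0,4,1,1,0.6, 0,0,0,4,1,1,0.6, 0,0,0,0,0,0,0.6, 0,0,0,0,0,0,0.6, 0,0,0,0,0,0,0.6, 0,0,0,0,0,0,0.6, 0,0,0,0,0,0,0.6]'
python3 - <<'E'
from h import *
st([.434,-.018,.075])
im=r.read_camera('side'); crop(im,310,130,470,250,5,"pics/s20.png")
E
```

```text
time: 43.3
tool_pos: [0.4322, -0.019, 0.1619]
orientation: [-1.567, 0.133, -0.149]
wrist_force: [0.8, -0.6, -0.2]
opening: 0.603
t 43.3 p [ 0.4322 -0.019   0.1619] op 0.603 F [ 0.8 -0.6 -0.2] q6 0.14
yaw jaw 79.7 tilt 0.6
to go tool cm [0.07 8.7  0.13]
rot fix units [-0.084 15.939  0.098]
```

View pics/s20.png

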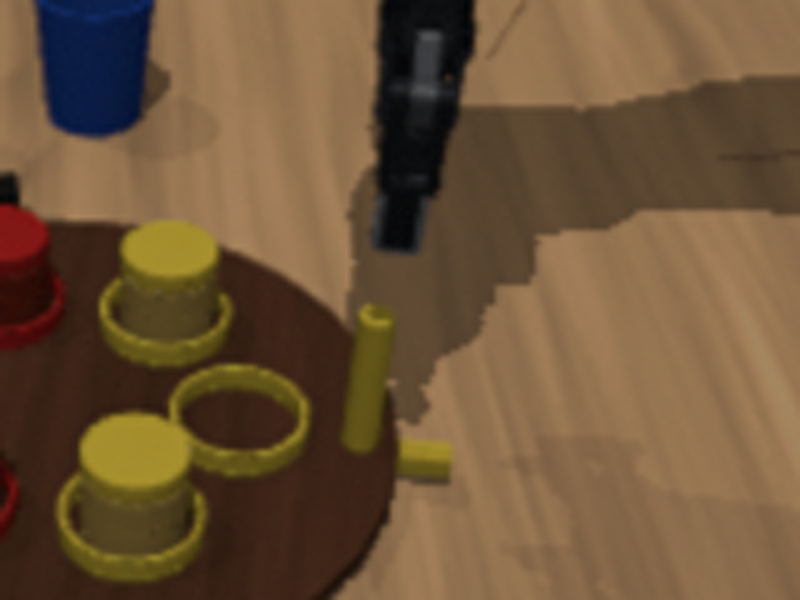

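Aligned. I'll descend around the post.

```bash
python3 -m handwheel '[-0.08,0,0.1,0.1,0,0.1,0.6, 0,0,0,0,1.5,0,0.6, 0,0,0,0,2.5,0,0.6, 0,0,0,0,2,0,0.6, 0,0,0,0,1.5,0,0.6, 0,0,0,0,0.5,0,0.6, 0,0,0,0,0,0,0.6, 0,0,0,0,0,0,0.6]'
python3 - <<'E'
from h import *
st([.434,-.018,.075])
im=r.read_camera('side'); crop(im,310,130,470,250,5,"pics/s21.png")
E
```

```text
time: 44.35
tool_pos: [0.4354, -0.0186, 0.0814]
orientation: [-1.575, 0.139, -0.143]
wrist_force: [-0.3, -0.7, 0.4]
opening: 0.597
t 44.35 p [ 0.4354 -0.0186  0.0814] op 0.597 F [-0.3 -0.7  0.4] q6 0.14
yaw jaw 79.7 tilt 0.5
to go tool cm [-0.15  0.64  0.04]
rot fix units [ 0.053 15.94   0.096]
```

View pics/s21.png

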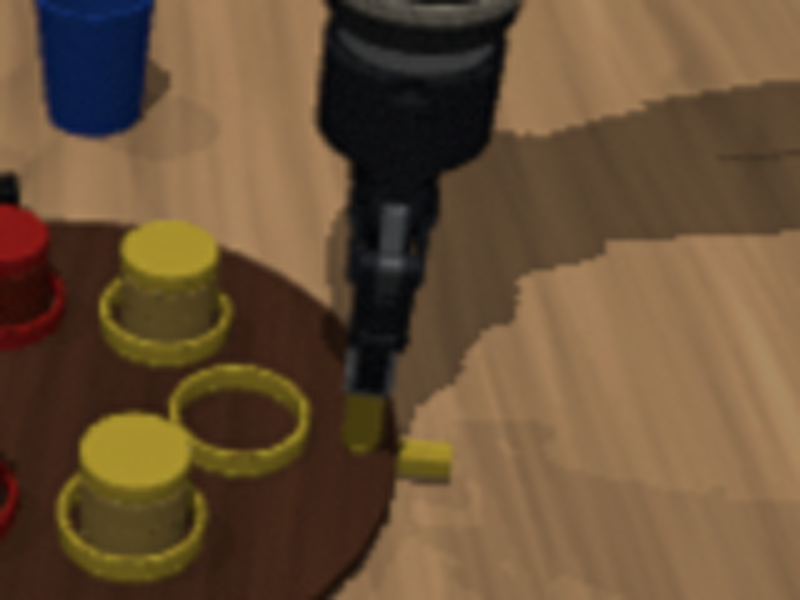

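```bash
python3 -m handwheel '[0,0,0,-0.1,0.5,0,0.38, 0,0,0,0,0,0,0.38, 0,-0.2,0,0,0,-0.4,0.38, 0,-0.4,0,0,0,-0.5,0.38, 0,-0.5,0,0.02,0,-0.7,0.38, 0,-0.6,0,0.03,0,-0.8,0.38, 0,-0.6,0,0.03,0,-0.8,0.38, 0,-0.6,0,0.03,0,-0.8,0.38]' 20
cat > hd.py <<'E'
from h import *
def hst():
    s,p,M=pose(); c=np.array([.5791,-.0406]); d=p[:2]-c
    yaw=np.degrees(np.arctan2(d[1],d[0]))%360; j=np.degrees(np.arctan2(M[1,2],M[0,2]))%360
    print('t',round(s['time'],2),'p',p.round(4),'r',np.hypot(*d).round(4),'handle yaw',yaw.round(1),'jaw err',((j+90-yaw+180)%360-180).round(1),'op',round(s['opening'],3),'F',np.array(s['wrist_force']).round(1),'q6',round(s['joint_pos'][5],2),'tilt',np.degrees(np.arccos(-M[2,1])).round(2))
    # radial correction, tool frame
    t=c+.148*np.array([np.cos(np.radians(yaw)),np.sin(np.radians(yaw))]); print('radial fix cm',(M.T@np.append(t-p[:2],.076-p[2])*100).round(2))
E
python3 -c "from hd import *; hst()"
```

```text
time: 45.4
tool_pos: [0.4334, -0.0594, 0.0776]
orientation: [-1.577, -0.072, 0.064]
wrist_force: [0.6, 1.1, -0.0]
opening: 0.384
t 45.4 p [ 0.4334 -0.0594  0.0776] r 0.1469 handle yaw 187.4 jaw err -2.4 op 0.384 F [ 0.6  1.1 -0. ] q6 -0.22 tilt 0.5
radial fix cm [-0.11  0.16 -0.  ]
```

```bash
python3 -m handwheel '[0,-1,0,-0.06,0.1,-1,0.38, 0,-0.9,0,0.04,0,-1,0.38, 0,-0.8,0,0.04,0,-1,0.38, 0,-0.8,0,0.04,0,-1,0.38, 0,-0.8,0,0.04,0,-1,0.38, 0,-0.8,0,0.04,0,-1,0.38, 0,-0.8,0,0.04,0,-1,0.38, 0,-0.8,0,0.04,0,-1,0.38]'
python3 -c "from hd import *; hst()"
```

```text
time: 46.4
tool_pos: [0.4631, -0.1347, 0.0775]
orientation: [-1.506, -0.548, 0.543]
wrist_force: [0.6, 0.4, -0.4]
opening: 0.38
t 46.4 p [ 0.4631 -0.1347  0.0775] r 0.1494 handle yaw 219.1 jaw err 0.9 op 0.38 F [ 0.6  0.4 -0.4] q6 -0.98 tilt 0.34
radial fix cm [ 0.14  0.15 -0.  ]
```

```bash
python3 -m handwheel '[0,-0.7,0,0.15,0.1,-1,0.38, 0,-0.8,0,0.06,0,-1,0.38, 0,-0.8,0,0.06,0,-1,0.38, 0,-0.8,0,0.06,0,-1,0.38, 0,-0.8,0,0.06,0,-1,0.38, 0,-0.8,0,0.06,0,-1,0.38, 0,-0.8,0,0.06,0,-1,0.38, 0,-0.7,0,0.04,0,-0.9,0.38]'
python3 - <<'E'
from hd import *
hst()
im=r.read_camera('side'); cv2.imwrite("pics/s22.png",im[:,:,::-1])
E
```

```text
time: 47.4
tool_pos: [0.5277, -0.1794, 0.0762]
orientation: [-1.341, -0.977, 0.98]
wrist_force: [-0.6, 0.5, 0.5]
opening: 0.383
t 47.4 p [ 0.5277 -0.1794  0.0762] r 0.148 handle yaw 249.7 jaw err 2.6 op 0.383 F [-0.6  0.5  0.5] q6 -1.59 tilt 0.12
radial fix cm [-0.    0.02  0.  ]
```

View pics/s22.png

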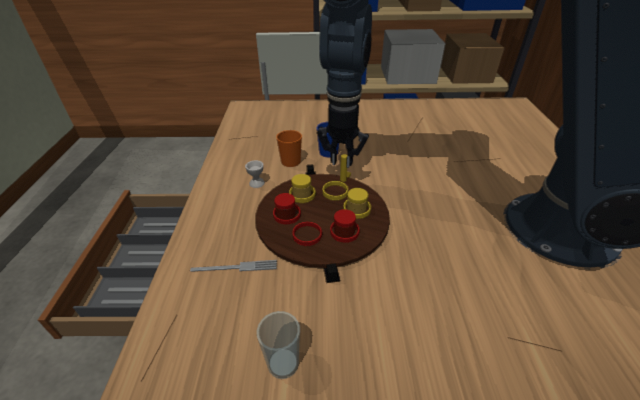

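```bash
python3 -m handwheel '[0,-0.3,0,0.02,0,-0.9,0.38, 0,-0.8,0,0.05,0,-1,0.38, 0,-0.8,0,0.05,0,-1,0.38, 0,-0.7,0,0.05,0,-0.9,0.38, 0,-0.6,0,0.04,0,-0.7,0.38, 0,-0.5,0,0.03,0,-0.6,0.38, 0,-0.4,0,0.02,0,-0.5,0.38, 0,-0.3,0,0.02,0,-0.4,0.38]'
python3 -c "from hd import *; hst()"
```

```text
time: 48.45
tool_pos: [0.5893, -0.1879, 0.0757]
orientation: [-1.165, -1.272, 1.279]
wrist_force: [-0.7, 0.3, 0.4]
opening: 0.375
t 48.45 p [ 0.5893 -0.1879  0.0757] r 0.1476 handle yaw 273.9 jaw err 1.2 op 0.375 F [-0.7  0.3  0.4] q6 -1.97 tilt 0.24
radial fix cm [-0.04 -0.03  0.  ]
```

```bash
python3 -m handwheel '[0,-0.2,0,0,0,-0.4,0.38, 0,-0.1,0,0,0,-0.3,0.38, 0,0,0,0,0,-0.3,0.38, 0,0,0,0,0,-0.3,0.38, 0,0,0,0,0,-0.3,0.38, 0,0,0,0,0,-0.3,0.38, 0,0,0,0,0,0,0.38, 0,0,0,0,0,0,0.38]'
python3 - <<'E'
from hd import *
hst()
im=r.read_camera('top'); crop(im,190,120,470,280,2.85,"pics/c7.png")
E
```

```text
time: 49.45
tool_pos: [0.598, -0.1871, 0.0752]
orientation: [-1.14, -1.272, 1.307]
wrist_force: [-1.1, -0.5, -0.0]
opening: 0.376
t 49.45 p [ 0.598  -0.1871  0.0752] r 0.1477 handle yaw 277.4 jaw err -0.9 op 0.376 F [-1.1 -0.5 -0. ] q6 -1.98 tilt 1.36
radial fix cm [-0.03 -0.08  0.  ]
```

View pics/c7.png

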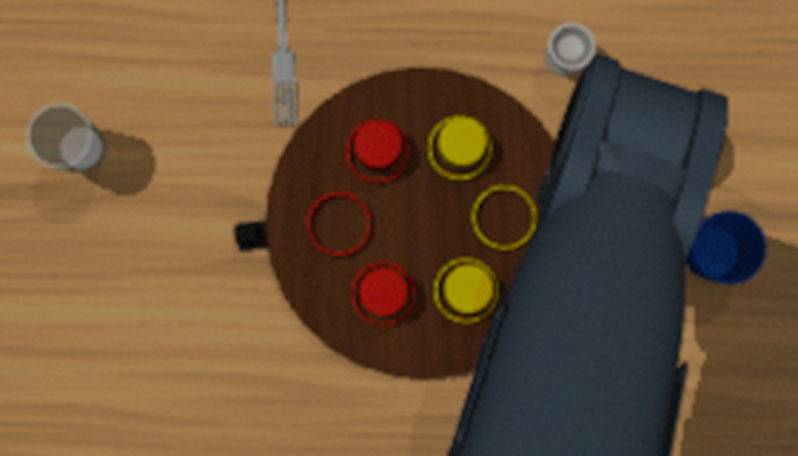

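```bash
sed -i 's/\[150,180,210\]/[150,180,210,240,260,280]/' geo.py; python3 - <<'E'
from geo import *
b=fit([(383,294),(339,224),(377,151)],[(465,290),(504,217),(460,147)],(190,120),2.85)
print(b[1],np.degrees(b[1][2])%360); print(b[2].round(1))
E
```

```text
[ 0.57926131 -0.0400235   4.78114904] 273.93966134667505
[[ 0.2  0.2]
 [ 0.4  0.5]
 [ 0.2 -0. ]
 [-0.5 -1. ]
 [ 0.1 -0.2]
 [-0.4  0.5]]
```

The disc is at 273.9°, where I expect the stop. I'll push a bit harder to confirm it is actually against the stop.

```bash
python3 -m handwheel '[0,0,0,0,0,-0.5,0.38, 0,0,0,0,0,-0.5,0.38, 0,0,0,0,0,-0.6,0.38, 0,0,0,0,0,-0.6,0.38, 0,0,0,0,0,-0.6,0.38, 0,0,0,0,0,-0.6,0.38, 0,0,0,0,0,-0.6,0.38, 0,0,0,0,0,-0.6,0.38]'
python3 - <<'E'
from hd import *
hst()
im=r.read_camera('top'); crop(im,270,140,390,240,6.6,"pics/c8.png")
E
```

```text
time: 50.5
tool_pos: [0.5967, -0.1874, 0.0735]
orientation: [-1.085, -1.195, 1.343]
wrist_force: [-26.6, -4.7, 18.5]
opening: 0.382
t 50.5 p [ 0.5967 -0.1874  0.0735] r 0.1478 handle yaw 276.9 jaw err -1.0 op 0.382 F [-26.6  -4.7  18.5] q6 -1.95 tilt 6.39
radial fix cm [-0.02 -0.25  0.03]
```

View pics/c8.png

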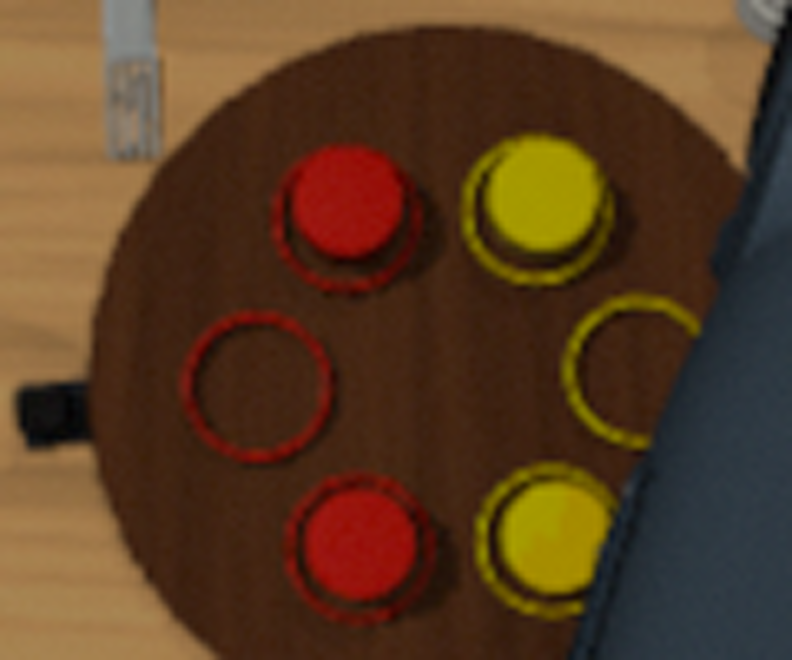

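It's solidly at the stop: 27 N and no further motion. I'll open and back off.

```bash
python3 -m handwheel '[0,0,0,0,0,0.3,0.55, 0,0,0,0,0,0,0.6, 0,0,0,0,0,0,0.6, 0,0,0,0,0,0,0.6, 0,0,0,0,0,0,0.6, 0,0,0,0,0,0,0.6, 0,0,0,0,0,0,0.6, 0,0,0,0,0,0,0.6]'
python3 - <<'E'
from hd import *
hst()
s,p,M=pose(); print(M.round(3))
j=np.radians(np.degrees(np.arctan2(M[1,2],M[0,2])))
z=np.array([np.cos(j),np.sin(j),0]);y=np.array([0,0,-1.]);E=np.column_stack([np.cross(y,z),y,z])
print((R.from_matrix(M.T@E).as_rotvec(degrees=True)/5).round(2), 'to post',(M.T@(np.array([.5892,-.1878,.0752])-p)*100).round(2))
E
```

```text
time: 51.55
tool_pos: [0.5956, -0.1873, 0.0737]
orientation: [-1.086, -1.197, 1.342]
wrist_force: [0.7, 0.2, 0.2]
opening: 0.6
t 51.55 p [ 0.5956 -0.1873  0.0737] r 0.1476 handle yaw 276.4 jaw err -0.5 op 0.6 F [0.7 0.2 0.2] q6 -1.95 tilt 6.27
radial fix cm [-0.04 -0.23  0.02]
[[-0.103 -0.108 -0.989]
 [ 0.995 -0.017 -0.102]
 [-0.006 -0.994  0.109]]
[-1.25  0.   -0.07] to post [ 0.02 -0.08  0.65]
```

```bash
python3 -m handwheel '[-0.6,0,0,0,0,0.4,0.6, -0.6,0,0,0,0,0.2,0.6, 0,0,0,0,0,0,0.6, 0,0,0,0,0,0,0.6, 0,0,0,0,-2,0,0.6, 0,0,0,0,-3,0,0.6, 0,0,0,0,-4,0,0.6, 0,0,0,0,-4,0,0.6]'
python3 -m handwheel '[0,0,0,-4,0,2,0.6, 0,0,0,-4,0,4,0.6, 0,0,0,-4,0,5,0.6, 0,0,0,-4,0,5,0.6, 0,0,0,-2,0,5,0.6, 0,0,0,0,0,2,0.6, 0,0,0,0,0,0,0.6, 0,0,0,0,0,0,0.6]'
python3 - <<'E'
from hd import *
hst()
im=r.read_camera('top'); crop(im,190,120,470,280,2.85,"pics/c9.png")
im=r.read_camera('side'); cv2.imwrite("pics/s23.png",im[:,:,::-1])
E
```

```text
time: 52.55
tool_pos: [0.5901, -0.1864, 0.2037]
orientation: [-1.152, -1.274, 1.294]
wrist_force: [0.2, -0.1, 0.9]
opening: 0.598
time: 53.55
tool_pos: [0.3841, -0.3938, 0.2104]
orientation: [-1.153, -1.278, 1.299]
wrist_force: [0.7, -0.2, -0.1]
opening: 0.598
t 53.55 p [ 0.3841 -0.3938  0.2104] r 0.4034 handle yaw 241.1 jaw err 35.1 op 0.598 F [ 0.7 -0.2 -0.1] q6 -2.47 tilt 0.68
radial fix cm [ 20.97  13.16 -14.84]
```

View pics/c9.png

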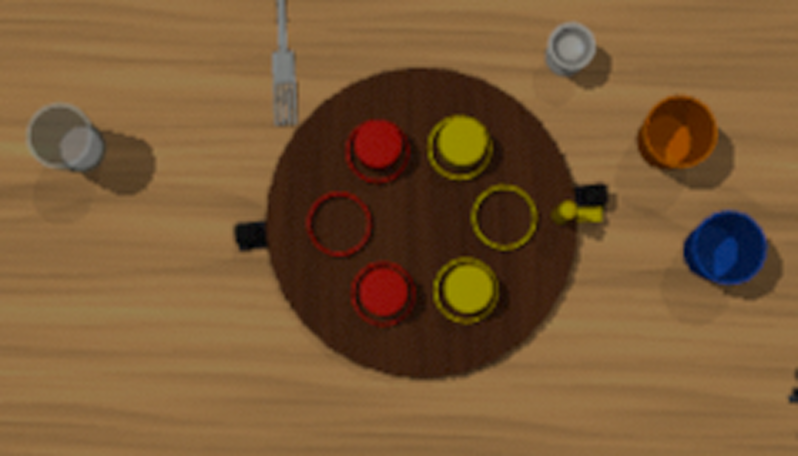

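View pics/s23.png

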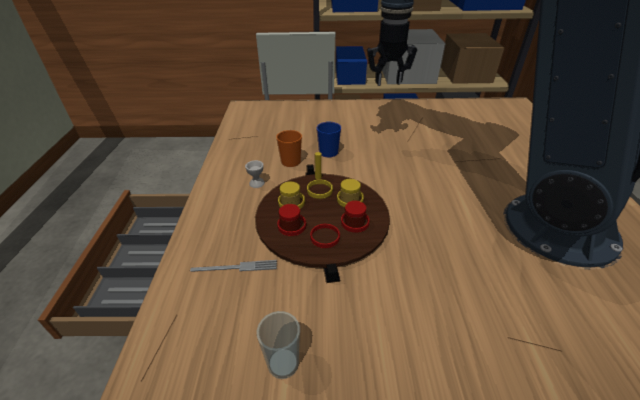

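Both views show all four jars upright in the right cups and the handle's stub against the right-hand stop block at crop (590,205). The other objects haven't moved and the arm is clear.

```bash
python3 -c "
from cell import r
print(r.hand_in())"
```

```text
the job is handed in; nothing more can be done
None
```

The job is done and handed in at about 54 s. All four jars on the table (two red-lidded, two yellow-lidded) are standing in the carousel, one to a cup of their own colour. I then turned the carousel by its yellow handle to the right-hand stop, the side where the orange cup stands.

- **Knocked jar:** the last yellow jar was shifted about 4 cm before I reached it. I measured it again in both cameras, which agreed to about 1 mm on the move, and then picked it up.
- **Stop:** pushing at the end met about 27 N with no further movement. The cup positions put the handle at 273.9°, against 273.8° expected from where the stop blocks are.
- **Last pictures:** after the arm withdrew, both views showed the jars upright in the right cups. The handle's stub was at the right stop block. The orange cup, tumbler, egg cup and fork looked unmoved.
- **Disagreement:** for the last yellow jar, the side camera's direct reading sat 1–4 mm from the top camera's. I used the top camera's positions, and every grasp closed properly. No check failed.

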